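# Make up two gift cartons of bath and body products

## Robot

A 7-joint arm with a two-finger parallel gripper is mounted at the origin on the work surface. World frame = base frame: x ahead of the robot, y to its left, z up, the work surface at z = 0. Lengths are in m, angles in rad, forces in N, time in s.
With the tool pointing down it reaches from about 0.425 to 0.925 m from the base axis. Payload 6.8 kg.
Tool frame: the origin (TCP) lies at the very end of the fingers, on their centre line; the grasp point (between the pads) lies 19 mm behind it (bot.grasp_offset is the distance from the TCP to the grasp point, in m); z points along the fingers, y is the direction in which the jaws open and shut (so a half turn about z gives the same grasp; the last joint's range is limited). The gripper opens to 85 mm and grips with 20 to 120 N. Pads are 22 mm wide; open, the fingers measure 114 mm over their backs; the gripper's body (76 mm by 85 mm) begins 54 mm behind the grasp point. The pads swing forward as they close: fully open they stand 13 mm farther back than shut.
Start: joints at [-0.108, 0.477, 0.022, 1.555, -0.011, 1.109, -0.083], TCP at [0.675, 0, 0.21] pointing down, gripper open.
Joint ranges: [-2.96, 2.96], [-0.34, 2.1], [-1.41, 1.46], [0.24, 2.44], [-1.37, 4.51], [0.17, 1.92], [-2.96, 2.96]. Speed limits (rad/s): [2.39, 2.39, 3.14, 3.14, 3.14, 3.14, 3.14].

## Interface

Orientations are given as a unit quaternion [w, x, y, z].
In Python, from station import monitor, cams, bot, finder gives the robot as it stands.
- The arm moves only by the tool jog_arm, never from a script. Its argument "plan" is a list of rows, each an object of numbers: "x", "y", "z": the shift along the tool's x, y, z as a fraction of full scale; "wx", "wy", "wz": the turn, a rotation vector about the tool's x, y, z as a fraction of full scale. A call has 1 to 12 rows; each row is the pose to reach, as a shift and turn from the pose measured when the call began, along the tool's axes at that moment, turning the shorter way round; what a row does not reach only later rows make up. Full scale, the value 1, is 20 cm for a shift and 180 degrees for a turn. A row lasts 1/12 s, in which the tool goes at most 41.7 mm and 7.16 degrees, less where a joint would pass 70% of its speed; a pose out of reach is approached as far as the arm can. A call with a number of a shift or a turn outside -1 to 1 is refused whole. A call with a gripper value outside its range is refused whole. "hand" is the opening, from -1 (shut) to 1 (fully open), set as the call begins (left out, the last holds). The fingers move at their own pace and stop on an object; "grip_force" is the grip in N (left out, the last holds). Time passes only in rows, so rows that repeat a pose let the fingers close. It gives the time, the measured TCP pose, the force and the opening at its end, in the units of the state.
- monitor.get_obs(): the state, without advancing time (a new reading comes with each control period).
- cams.read_camera(name): name is "scene" or "side" or "wrist"; returns the picture (384x512x3 uint8, red, green, blue); there is no depth.
- cams.get_calibration(name): a dict with "fx", "fy", "cx", "cy" (pixels), "extrinsics" (4x4, takes a point from world to camera coordinates). Camera axes: x right, y down, z forward; pixel columns grow to the right and rows downward; lengths in m; the calibration is good to about 2 mm. A picture is of the moment at which its call begins: read the wrist's pose just before it. get_calibration takes no time and is no camera call; for the wrist camera it gives the pose at the moment of the call.
- bot.hand_in(): hands the job in, once; it reports no verdict.
Trained networks look in the newest picture that a camera, given by its name, has taken for a name from the list of things; names that differ only in an ending like _2 or _b are one class to them, and where a whole thing is asked for, a point or a joint stands for the part that bears it (a point fixed in the world has none). Each returns a list of dicts, best first, with "confidence" (0 to 1); they miss things now and then, are a little off and sometimes report something else, mostly with a low value. They report only what shows in the picture. A call takes as long as a camera call. They do not tell look-alikes from the thing itself.
- finder.find_in(camera, target): "bbox" ([left, top, width, height] in pixels, round what is visible of it).
- finder.place_of(camera, target): "location" ([column, row] in pixels: a listed point, or the origin of a listed thing).
The state is a dict: "t": time; "q": joint angles; "joint_vel": joint speeds; "joint_torque": joint torques, N m; "eef_pos": TCP position; "tool_rot": TCP orientation; "contact_force": force on the tool from outside, world axes, zero at the start; "torque": the same for the moment, N m; "gripper_width": opening from 0.0 (shut) to 1.0 (fully open).
Only numpy, scipy, OpenCV 4.12 (cv2) and the standard library are available. Lean on these libraries where they do the work, as an engineer would, in place of code of your own. Each camera call takes 0.05 s, during which the arm holds its last target. There are 200 camera calls.

## Task

Make up the two gift sets: the brown kraft carton gets the green-labelled spray bottle and the red soap box; the white carton gets the pink-labelled spray bottle, the amber dropper bottle with the black bulb and the aluminium tin. Stand each thing upright on the floor of a cell of its own, setting it down gently. Knock no bottle, tin or soap box over, and leave the blue-labelled spray, the white dropper bottle and the label roll standing where they are.

Things in the scene. Friction and masses are not known exactly. Their poses are not given: they have to be found in the camera images.
- green_spray: Amber glass 100 ml spray bottle standing upright: body 44 mm in diameter up to 97 mm, shoulder above it, then a round black collar and black cap, 24 mm in diameter, from 108 to 152 mm (top). Green label round the body and a dot of the same colour on top of the cap. About 170 g. Origin: centre of the underside, z up. Goes in the kraft carton.
- soap: Boxed soap standing on end: red carton 32 (x) x 52 (y) x 90 mm (z) with a white paper band round its middle and a white stripe across its top. About 110 g. Origin: centre of the underside, z up. Goes in the kraft carton.
- pink_spray: Amber glass 100 ml spray bottle standing upright: body 44 mm in diameter up to 97 mm, shoulder above it, then a round black collar and white cap, 24 mm in diameter, from 108 to 152 mm (top). Pink label round the body and a dot of the same colour on top of the cap. About 170 g. Origin: centre of the underside, z up. Goes in the white carton.
- amber_dropper: Amber glass dropper bottle standing upright: body 37 mm in diameter up to 62 mm, black screw collar 22 mm in diameter from 72 to 90 mm, tapering rubber bulb of the same colour (17 to 12 mm in diameter) on top up to 118 mm. White label. About 110 g. Origin: centre of the underside, z up. Goes in the white carton.
- tin: Aluminium bath-salt tin standing upright: 46 mm in diameter, its screw lid 47 mm in diameter from 64 to 80 mm (top), a yellow band round it and a yellow disc on the lid. About 160 g. Origin: centre of the underside, z up. Goes in the white carton.
- blue_spray: Amber glass 100 ml spray bottle standing upright: body 44 mm in diameter up to 97 mm, shoulder above it, then a round black collar and blue cap, 24 mm in diameter, from 108 to 152 mm (top). Blue label round the body and a dot of the same colour on top of the cap. About 170 g. Origin: centre of the underside, z up. Belongs to neither set: stays where it is.
- white_dropper: White glass dropper bottle standing upright: body 37 mm in diameter up to 62 mm, white screw collar 22 mm in diameter from 72 to 90 mm, tapering rubber bulb of the same colour (17 to 12 mm in diameter) on top up to 118 mm. Grey label. About 110 g. Origin: centre of the underside, z up. Belongs to neither set: stays where it is.
- label_roll: Loose roll of green and white labels standing on end beyond the cartons, 73 mm in diameter, 55 mm high. Origin: centre of the underside. Stays where it is.
- kraft_carton: Open brown kraft carton, fixed, with two square cells in a row along its y axis. Cells 66 x 66 mm inside, centres at x = 0, y = -34.5 and +34.5 mm; dividers 3 mm, walls 4 mm thick. Outer size 74 (x) x 143 (y) x 40 (z) mm; walls and dividers at most 40 mm high, inner floor 4 mm above the underside. Folded flaps stand out up to 15 mm. Origin: centre of the underside, z up.
- white_carton: Open white carton, fixed, with three square cells in a row along its y axis. Cells 66 x 66 mm inside, centres at x = 0, y = -69, 0 and +69 mm; dividers 3 mm, walls 4 mm thick. Outer size 74 (x) x 212 (y) x 40 (z) mm; walls and dividers at most 40 mm high, inner floor 4 mm above the underside. Folded flaps stand out up to 15 mm. Origin: centre of the underside, z up.
There are look-alikes about, which are no part of the job. Leave any purple look-alike of the tin alone.

How it is judged:
By the outcome, as a careful person would: the job done as asked, in the order asked, and still so for the second after the job is handed in, with the robot touching nothing.
It also fails if it takes over 138 s, if anything falls off the work surface, if the arm or the gripper's body presses on something with over 40 N, if the wrist force passes 120 N, or if a joint passes its speed limit or range.

## Working session

There is one attempt and no reset: what is moved stays moved. The work goes in short steps, Python scripts to look and compute and a tool call to move; the robot and the scene stay as the last step left them, time stands still between calls to the robot, and variables do not carry over. Pictures are saved under pics/ and viewed, about 12 in all and at most 16, crops included, and the job is handed in when it is done.

Besides the shell and the picture viewer there is one more tool, called after "Call:" as name([rows], argument=value, ...), one row to a line, values as JSON. jog_arm: Moves the arm, as the interface text tells. Shift numbers are shares of 20 cm and turn numbers shares of 180 degrees, none past 1 either way. Its arguments: {"type":"object","properties":{"plan":{"type":"array","items":{"type":"object","properties":{"x":{"type":"number","minimum":-1,"maximum":1},"y":{"type":"number","minimum":-1,"maximum":1},"z":{"type":"number","minimum":-1,"maximum":1},"wx":{"type":"number","minimum":-1,"maximum":1},"wy":{"type":"number","minimum":-1,"maximum":1},"wz":{"type":"number","minimum":-1,"maximum":1}}}},"hand":{"type":"number"},"grip_force":{"type":"number"}},"required":["plan"]}

```bash
ls; mkdir -p pics; cat > h.py <<'E'
import numpy as np, cv2
from station import monitor, cams, bot, finder
def save(im,n): cv2.imwrite('pics/'+n,cv2.cvtColor(im,cv2.COLOR_RGB2BGR))
def ray(c,px,z):
    E=np.array(c['extrinsics']);R=E[:3,:3];t=E[:3,3]
    o=-R.T@t;d=R.T@np.array([(px[0]-c['cx'])/c['fx'],(px[1]-c['cy'])/c['fy'],1])
    return o+d*(z-o[2])/d[2]
def proj(c,p):
    E=np.array(c['extrinsics']);q=E[:3,:3]@np.array(p)+E[:3,3]
    return np.array([c['fx']*q[0]/q[2]+c['cx'],c['fy']*q[1]/q[2]+c['cy']])
E
python3 - <<'E'
from h import *
o=monitor.get_obs();print({k:np.round(v,3) for k,v in o.items()})
for n in ['scene','side','wrist']:
    im=cams.read_camera(n);save(cv2.resize(im,None,fx=1.5,fy=1.5,interpolation=cv2.INTER_CUBIC),n+'0.png')
    c=cams.get_calibration(n);print(n,c['fx'],np.round(np.linalg.inv(c['extrinsics']),3).tolist())
for n in ['scene','wrist']:
  c=cams.get_calibration(n)
  for t in 'green_spray soap pink_spray amber_dropper tin blue_spray white_dropper label_roll kraft_carton white_carton'.split():
    print(n,t,[(np.round(d['location']).tolist(),round(d['confidence'],2),np.round(ray(c,d['location'],0)[:2],3).tolist()) for d in finder.place_of(n,t)[:4]])
E
```

```text
pics
{'t': np.float64(0.0), 'q': array([-0.108,  0.478,  0.022,  1.556, -0.011,  1.109, -0.083]), 'joint_vel': array([ 0.001, -0.002,  0.001,  0.001, -0.   ,  0.001, -0.001]), 'joint_torque': array([-1.0000e-03, -5.9644e+01,  1.6080e+00, -2.8119e+01,  1.2000e-02,
        9.0000e-03,  0.0000e+00]), 'eef_pos': array([ 0.674, -0.   ,  0.209]), 'tool_rot': array([-0.001,  0.707,  0.707, -0.001]), 'contact_force': array([-0.505,  0.276,  0.121]), 'torque': array([-0.001,  0.068,  0.027]), 'gripper_width': np.float64(1.0)}
scene 404.19888802309316 [[-0.471, 0.639, -0.608, 1.218], [0.882, 0.336, -0.33, 0.321], [-0.007, -0.692, -0.722, 0.787], [0.0, 0.0, 0.0, 1.0]]
side 442.55329911594333 [[0.815, -0.375, 0.442, 0.158], [-0.58, -0.505, 0.64, -0.617], [-0.017, -0.777, -0.629, 0.649], [0.0, 0.0, 0.0, 1.0]]
wrist 301.64573878736826 [[1.0, 0.001, -0.001, 0.676], [0.0, -0.964, -0.265, 0.067], [-0.001, 0.265, -0.964, 0.373], [0.0, 0.0, 0.0, 1.0]]
scene green_spray [([404.0, 201.0], 0.61, [0.391, 0.32]), ([286.0, 176.0], 0.46, [0.449, 0.003])]
scene soap [([199.0, 133.0], 0.56, [0.399, -0.324])]
sc
[... 266 characters left out ...]
([193.0, 197.0], 0.67, [0.64, -0.181])]
scene white_dropper [([318.0, 190.0], 0.65, [0.46, 0.105])]
scene label_roll [([220.0, 254.0], 0.76, [0.766, -0.02])]
scene kraft_carton [([195.0, 198.0], 0.78, [0.642, -0.176])]
scene white_carton [([325.0, 243.0], 0.67, [0.62, 0.186])]
wrist green_spray []
wrist soap [([76.0, 374.0], 0.98, [0.398, -0.328])]
wrist pink_spray []
wrist amber_dropper [([91.0, 244.0], 0.88, [0.453, -0.11])]
wrist tin []
wrist blue_spray [([83.0, 168.0], 0.61, [0.457, -0.006])]
wrist white_dropper [([78.0, 67.0], 0.94, [0.47, 0.114])]
wrist label_roll [([328.0, 180.0], 0.87, [0.767, -0.02])]
wrist kraft_carton [([229.0, 290.0], 0.82, [0.638, -0.181])]
wrist white_carton []
```

View pics/scene0.png

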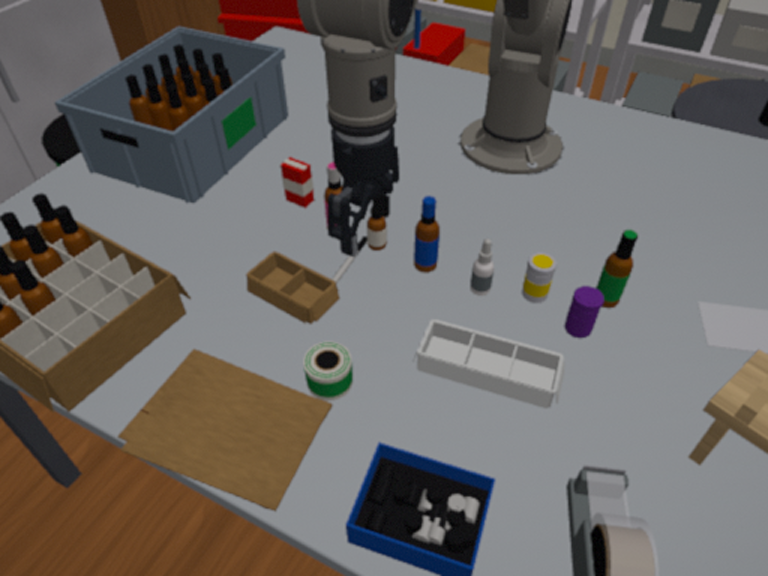

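View pics/side0.png

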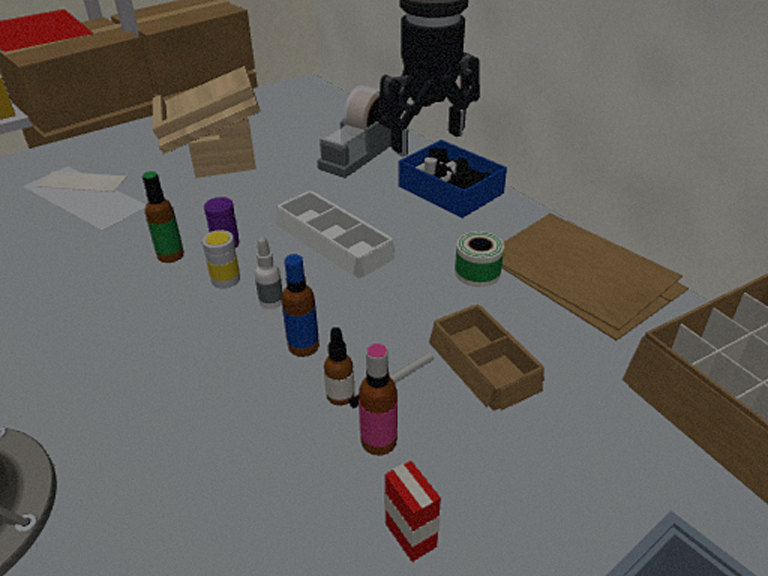

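View pics/wrist0.png

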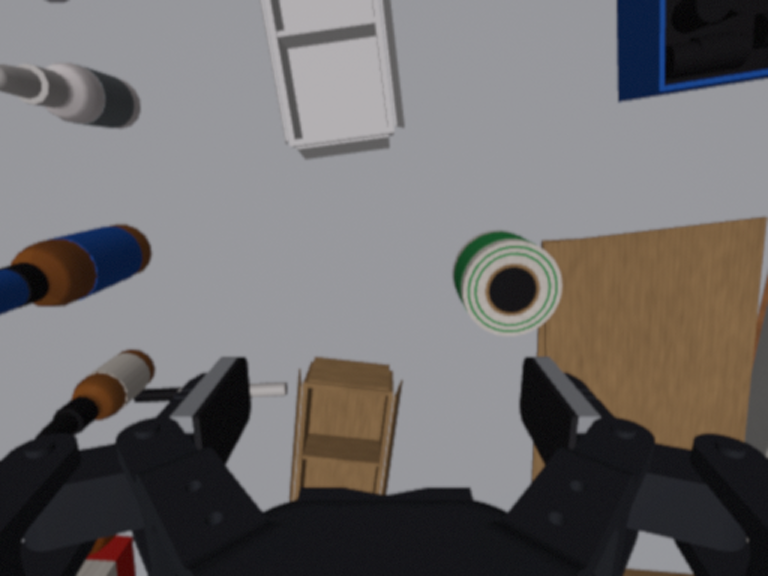

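The scene view shows, left to right (1.5x pixels): soap (297,182), pink spray (333,190), amber dropper (377,230), blue spray (427,235), white dropper (482,270), yellow tin (538,278), purple look-alike (583,312) and green spray (615,275). The kraft carton is at (292,287), the white carton at (490,360) and the roll at (328,370). Look-alikes to avoid:
- For the tin: the purple tin.
- For the sprays: the blue spray and the crate bottles.
- For the amber dropper: the white dropper and the bottles in the tray.

```bash
python3 - <<'E'
from h import *
S=cams.get_calibration('scene');D=cams.get_calibration('side')
r=lambda c,u,v,z:np.round(ray(c,(u/1.5,v/1.5),z)[:2],3)
for n,a,b,z in [('green',(629,237),(151,177),.152),('pink',(333,168),(377,351),.152),('blue',(429,202),(294,260),.152),('tin',(542,263),(217,240),.08),('purple',(588,295),(220,204),.08),('amb',(378,200),(336,332),.118),('wdr',(487,244),(263,243),.118),('soap',(298,163),(413,481),.09)]:
    print(n,r(S,*a,z),r(D,*b,z))
for n,c,L in [('kraft scene',S,[(248,288),(273,255),(337,292),(312,318)]),('kraft side',D,[(431,320),(477,307),(543,368),(490,403)]),
  ('white scene',S,[(418,355),(433,325),(562,363),(556,398)]),('white side',D,[(279,205),(310,192),(393,243),(357,272)])]:
    print(n,[r(c,*p,.04).tolist() for p in L])
for t in 'green_spray soap pink_spray amber_dropper tin kraft_carton white_carton'.split():
    cams.read_camera('side') if t=='green_spray' else 0
    print(t,[(np.round(d['location']).tolist(),round(d['confidence'],2),np.round(ray(D,d['location'],0)[:2],3).tolist()) for d in finder.place_of('side',t)[:2]])
im=cams.read_camera('side');save(cv2.resize(im[100:200,80:220],None,fx=5,fy=5,interpolation=cv2.INTER_CUBIC),'crop1.png')
E
```

```text
green [0.395 0.318] [0.388 0.308]
pink [ 0.451 -0.195] [ 0.446 -0.2  ]
blue [0.46 0.  ] [ 0.456 -0.006]
tin [0.437 0.203] [0.431 0.197]
purple [0.475 0.292] [0.479 0.288]
amb [ 0.457 -0.1  ] [ 0.445 -0.117]
wdr [0.477 0.115] [0.462 0.097]
soap [ 0.393 -0.317] [ 0.405 -0.317]
kraft scene [[0.688, -0.231], [0.599, -0.241], [0.625, -0.09], [0.694, -0.096]]
kraft side [[0.605, -0.101], [0.674, -0.118], [0.661, -0.255], [0.568, -0.258]]
white scene [[0.682, 0.091], [0.616, 0.086], [0.593, 0.293], [0.66, 0.304]]
white side [[0.583, 0.287], [0.648, 0.292], [0.673, 0.077], [0.584, 0.049]]
green_spray [([114.0, 171.0], 0.8, [0.388, 0.315])]
soap [([271.0, 354.0], 0.96, [0.401, -0.314])]
pink_spray [([252.0, 294.0], 0.69, [0.444, -0.199])]
amber_dropper [([229.0, 265.0], 0.94, [0.449, -0.117])]
tin [([150.0, 162.0], 0.64, [0.475, 0.293]), ([149.0, 190.0], 0.63, [0.426, 0.192])]
kraft_carton [([182.0, 200.0], 0.66, [0.469, 0.111])]
white_carton [([223.0, 162.0], 0.63, [0.626, 0.181])]
```

View pics/crop1.png

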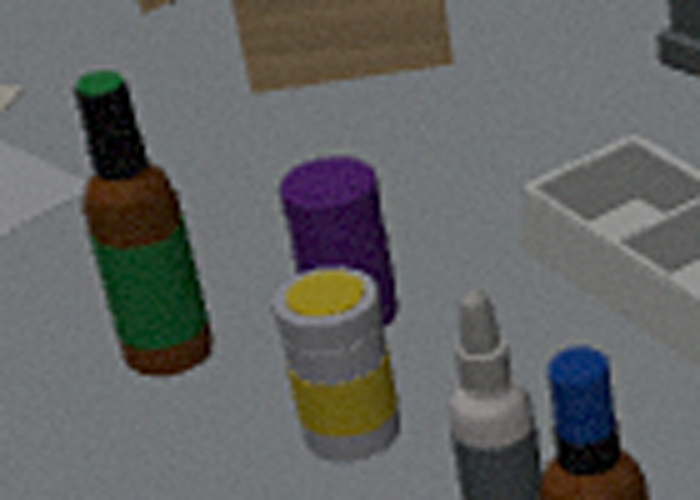

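The crop shows the green-dotted cap and green label at (100,83) in the crop, which is my first target. The yellow tin is at (325,295) and the purple look-alike behind it at (330,180).

Call:
jog_arm([
  {"x":0.8,"y":-0.7,"z":-0.2},
  {"x":0.8,"y":-0.7,"z":-0.2},
  {"x":0.8,"y":-0.7,"z":-0.2},
  {"x":0.8,"y":-0.7,"z":-0.2},
  {"x":0.8,"y":-0.7,"z":-0.2},
  {"x":0.8,"y":-0.7,"z":-0.2},
  {"x":0.8,"y":-0.7,"z":-0.2},
], hand=0.5)

```text
invalid input at $.plan[0]: expected keys x, y, z, wx, wy, wz
```

Call:
jog_arm([
  {"x":0.75,"y":-0.7},
  {"x":0.75,"y":-0.7},
  {"x":0.75,"y":-0.7},
  {"x":0.75,"y":-0.7},
  {"x":0.75,"y":-0.7},
  {"x":0.75,"y":-0.7},
  {"x":0.75,"y":-0.7},
  {"x":0.75,"y":-0.7},
])

```text
invalid input at $.plan[0]: expected keys x, y, z, wx, wy, wz
```

```bash
cat >> h.py <<'E'
def look(n,names=(),z=0.0):
    o=monitor.get_obs();im=cams.read_camera('wrist');c=cams.get_calibration('wrist')
    save(cv2.resize(im,None,fx=1.5,fy=1.5,interpolation=cv2.INTER_CUBIC),n)
    print('t',o['t'],'tcp',np.round(o['eef_pos'],4),'rot',np.round(o['tool_rot'],3),'w',round(float(o['gripper_width']),3))
    for t in names: print(t,[(np.round(d['location']).tolist(),round(d['confidence'],2),np.round(ray(c,d['location'],z)[:2],3).tolist()) for d in finder.place_of('wrist',t)[:3]])
    return im,c
def blob(im,c,f,z):
    "largest colour blob; f(r,g,b)->mask; its centre at height z"
    m=f(*[im[...,i].astype(int) for i in range(3)]).astype(np.uint8)
    n,_,s,ce=cv2.connectedComponentsWithStats(m)
    for i in 1+np.argsort(-s[1:,4])[:3]: print('blob',s[i].tolist(),ce[i].round(1),ray(c,ce[i],z)[:2].round(4))
G=lambda r,g,b:(g>r+30)&(g>b+30)
P=lambda r,g,b:(r>g+50)&(b>g+20)
Y=lambda r,g,b:(r>b+60)&(g>b+50)
R=lambda r,g,b:(r>g+70)&(r>b+70)
E
python3 - <<'E'
from h import *
im,c=look('w1.png',['green_spray'])
blob(im,c,G,.152)
E
```

```text
t 1.6 tcp [ 0.675 -0.     0.21 ] rot [0.    0.707 0.707 0.   ] w 0.996
green_spray [([230.0, 291.0], 0.26, [0.639, -0.182])]
blob [303, 155, 39, 28, 239] [318.1 164.7] [0.7221 0.0268]
blob [311, 184, 3, 14, 14] [311.6 190.5] [0.7182 0.0069]
blob [314, 172, 8, 11, 13] [316.9 177.1] [0.7217 0.0174]
```

View pics/w1.png

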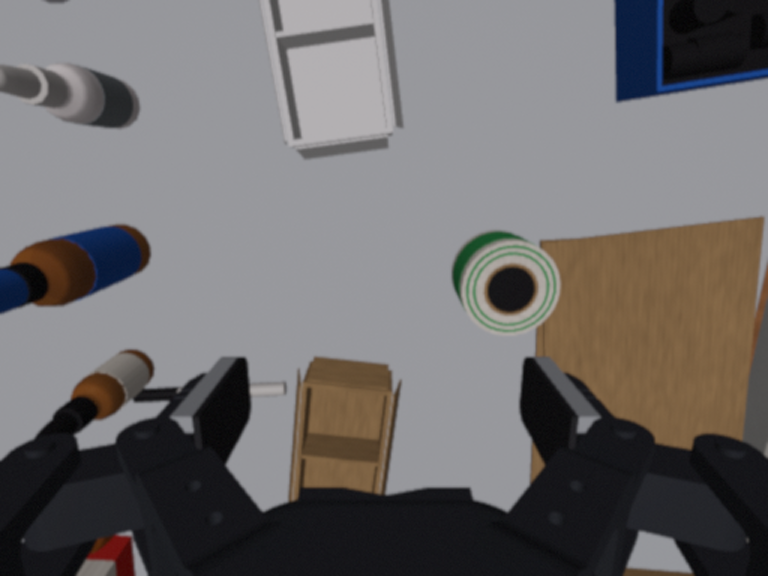

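Nothing moved, because each row needs all six keys. The wrist view is unchanged from the first one.

Call:
jog_arm([
  {"x":0.8,"y":-0.7,"z":-0.2,"wx":0,"wy":0,"wz":0},
  {"x":0.8,"y":-0.7,"z":-0.2,"wx":0,"wy":0,"wz":0},
  {"x":0.8,"y":-0.7,"z":-0.2,"wx":0,"wy":0,"wz":0},
  {"x":0.8,"y":-0.7,"z":-0.2,"wx":0,"wy":0,"wz":0},
  {"x":0.8,"y":-0.7,"z":-0.2,"wx":0,"wy":0,"wz":0},
  {"x":0.8,"y":-0.7,"z":-0.2,"wx":0,"wy":0,"wz":0},
  {"x":0.8,"y":-0.7,"z":-0.2,"wx":0,"wy":0,"wz":0},
], hand=0.5)

```text
t: 2.28
eef_pos: [0.5333, 0.1639, 0.2512]
tool_rot: [-0.0, 0.705, 0.709, 0.001]
contact_force: [0.0, -0.8, -0.6]
gripper_width: 0.751
```

Call:
jog_arm([
  {"x":0.75,"y":-0.7,"z":0,"wx":0,"wy":0,"wz":0},
  {"x":0.75,"y":-0.7,"z":0,"wx":0,"wy":0,"wz":0},
  {"x":0.75,"y":-0.7,"z":0,"wx":0,"wy":0,"wz":0},
  {"x":0.75,"y":-0.7,"z":0,"wx":0,"wy":0,"wz":0},
  {"x":0.75,"y":-0.7,"z":0,"wx":0,"wy":0,"wz":0},
  {"x":0.75,"y":-0.7,"z":0,"wx":0,"wy":0,"wz":0},
  {"x":0.75,"y":-0.7,"z":0,"wx":0,"wy":0,"wz":0},
  {"x":0.75,"y":-0.7,"z":0,"wx":0,"wy":0,"wz":0},
])

```text
t: 2.95
eef_pos: [0.3936, 0.3118, 0.2512]
tool_rot: [0.0, 0.705, 0.709, 0.001]
contact_force: [0.6, -0.9, 0.1]
gripper_width: 0.751
```

```bash
python3 - <<'E'
from h import *
im,c=look('w2.png',['green_spray','white_carton'])
blob(im,c,G,.152)
E
```

```text
t 2.95 tcp [0.3936 0.3118 0.2512] rot [0.    0.705 0.709 0.001] w 0.751
green_spray [([254.0, 156.0], 0.76, [0.392, 0.316])]
white_carton [([414.0, 242.0], 0.6, [0.631, 0.188])]
blob [241, 168, 24, 24, 428] [252.3 179.5] [0.3916 0.3173]
blob [240, 141, 27, 10, 98] [253.  144.4] [0.3922 0.3485]
```

View pics/w2.png

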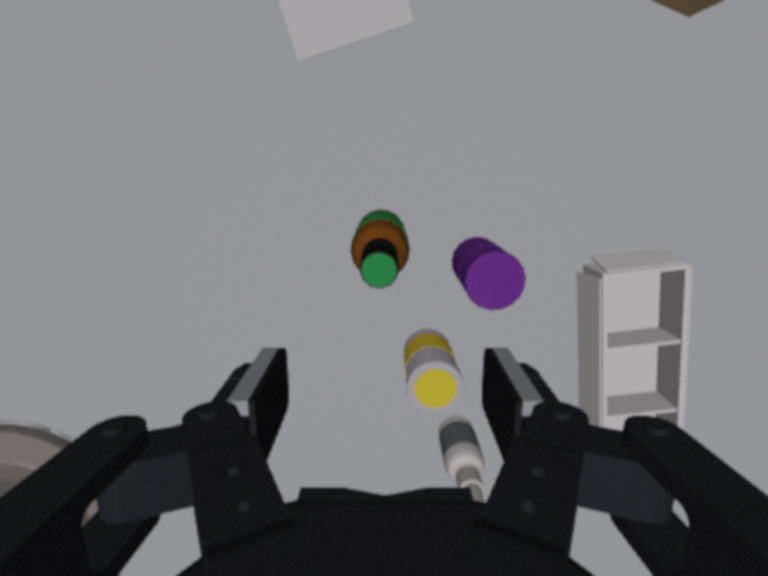

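The green cap is under the gripper at (380,270), its label is green, and the purple tin and yellow tin are well clear. I'll correct the position, descend and grip.

Call:
jog_arm([
  {"x":0.03,"y":-0.01,"z":0.1,"wx":0,"wy":0,"wz":0},
  {"x":0.03,"y":-0.01,"z":0.25,"wx":0,"wy":0,"wz":0},
  {"x":0.03,"y":-0.01,"z":0.4,"wx":0,"wy":0,"wz":0},
  {"x":0.03,"y":-0.01,"z":0.55,"wx":0,"wy":0,"wz":0},
  {"x":0.03,"y":-0.01,"z":0.65,"wx":0,"wy":0,"wz":0},
  {"x":0.03,"y":-0.01,"z":0.69,"wx":0,"wy":0,"wz":0},
  {"x":0.03,"y":-0.01,"z":0.69,"wx":0,"wy":0,"wz":0},
])

```text
t: 3.68
eef_pos: [0.3919, 0.3156, 0.1113]
tool_rot: [0.0, 0.707, 0.707, -0.001]
contact_force: [0.2, 0.3, -0.1]
gripper_width: 0.749
```

Call:
jog_arm([
  {"x":0,"y":0,"z":0,"wx":0,"wy":0,"wz":0},
  {"x":0,"y":0,"z":0,"wx":0,"wy":0,"wz":0},
  {"x":0,"y":0,"z":0,"wx":0,"wy":0,"wz":0},
  {"x":0,"y":0,"z":0,"wx":0,"wy":0,"wz":0},
  {"x":0,"y":0,"z":0,"wx":0,"wy":0,"wz":0},
  {"x":0,"y":0,"z":0,"wx":0,"wy":0,"wz":0},
  {"x":0,"y":0,"z":0,"wx":0,"wy":0,"wz":0},
], hand=-1, grip_force=45)

```text
t: 4.27
eef_pos: [0.3926, 0.3165, 0.1128]
tool_rot: [0.0, 0.707, 0.707, 0.0]
contact_force: [-1.4, -0.2, 6.0]
gripper_width: 0.271
```

Gripped at a width of 23 mm, which matches the cap. Next I lift and carry it towards the kraft carton.

Call:
jog_arm([
  {"x":0,"y":0,"z":-0.05,"wx":0,"wy":0,"wz":0},
  {"x":0,"y":0,"z":-0.15,"wx":0,"wy":0,"wz":0},
  {"x":0,"y":0,"z":-0.3,"wx":0,"wy":0,"wz":0},
  {"x":0,"y":0,"z":-0.5,"wx":0,"wy":0,"wz":0},
  {"x":0,"y":0,"z":-0.7,"wx":0,"wy":0,"wz":0},
  {"x":0,"y":0,"z":-0.88,"wx":0,"wy":0,"wz":0},
  {"x":-0.1,"y":0.07,"z":-0.9,"wx":0,"wy":0,"wz":0},
  {"x":-0.25,"y":0.18,"z":-0.9,"wx":0,"wy":0,"wz":0},
  {"x":-0.4,"y":0.3,"z":-0.9,"wx":0,"wy":0,"wz":0},
  {"x":-0.55,"y":0.41,"z":-0.9,"wx":0,"wy":0,"wz":0},
  {"x":-0.7,"y":0.52,"z":-0.9,"wx":0,"wy":0,"wz":0},
  {"x":-0.8,"y":0.6,"z":-0.9,"wx":0,"wy":0,"wz":0},
])

```text
t: 5.27
eef_pos: [0.5142, 0.1526, 0.2937]
tool_rot: [0.001, 0.708, 0.706, 0.0]
contact_force: [0.4, -0.1, -2.0]
gripper_width: 0.265
```

Call:
jog_arm([
  {"x":-0.12,"y":0.09,"z":0,"wx":0,"wy":0,"wz":0},
  {"x":-0.26,"y":0.2,"z":0,"wx":0,"wy":0,"wz":0},
  {"x":-0.4,"y":0.3,"z":0,"wx":0,"wy":0,"wz":0},
  {"x":-0.55,"y":0.41,"z":0,"wx":0,"wy":0,"wz":0},
  {"x":-0.7,"y":0.52,"z":0,"wx":0,"wy":0,"wz":0},
  {"x":-0.85,"y":0.63,"z":0,"wx":0,"wy":0,"wz":0},
  {"x":-1.0,"y":0.74,"z":0,"wx":0,"wy":0,"wz":0},
  {"x":-1.0,"y":0.74,"z":0,"wx":0,"wy":0,"wz":0},
])

```text
t: 5.93
eef_pos: [0.6638, -0.0571, 0.2941]
tool_rot: [0.003, 0.711, 0.703, -0.001]
contact_force: [-0.2, -1.6, -1.5]
gripper_width: 0.264
```

```bash
python3 - <<'E'
from h import *
im,c=look('w3.png',['green_spray','kraft_carton'])
E
```

```text
t 5.9333 tcp [ 0.6638 -0.0571  0.2941] rot [ 0.003  0.711  0.703 -0.001] w 0.264
green_spray [([254.0, 183.0], 0.66, [0.661, -0.1])]
kraft_carton []
```

View pics/w3.png

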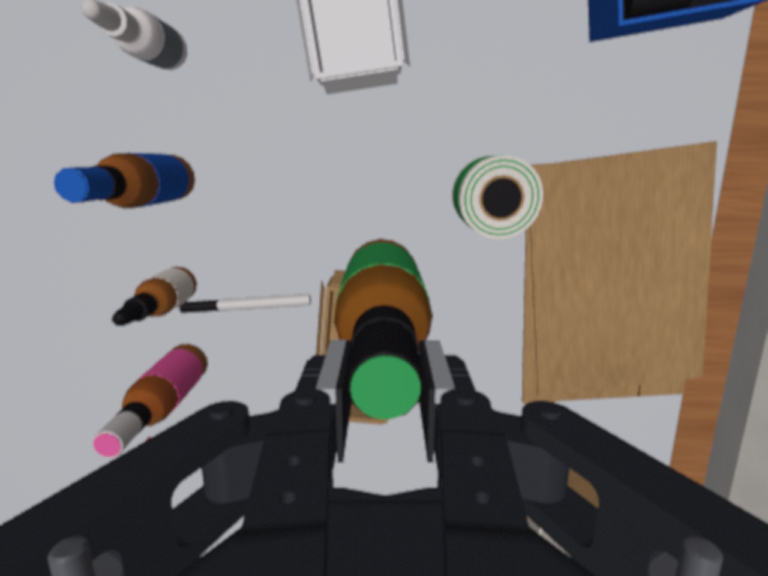

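The bottle hangs upright in the grip and hides the kraft carton. I'll overlay the carton models on the fixed cameras instead.

```bash
cat > ov.py <<'E'
from h import *
import sys
def tile(K,W,name):
    out=[]
    im0=cv2.cvtColor(cv2.imread('pics/wrist0.png'),cv2.COLOR_BGR2RGB)
    for cam,boxes in [('scene',[(155,160,90,65),(265,205,125,75)]),('side',[(275,195,95,85),(175,120,95,70)])]:
        im=cams.read_camera(cam);c=cams.get_calibration(cam)
        for (x,y,w,h),(cx,cy,a,ly) in zip(boxes,[(*K,.143),(*W,.212)]):
            s=min(390/w,290/h);M=np.float32([[s,0,-x*s],[0,s,-y*s]]);p=cv2.warpAffine(im,M,(390,290),flags=cv2.INTER_CUBIC)
            a=np.radians(a);Rz=np.array([[np.cos(a),-np.sin(a)],[np.sin(a),np.cos(a)]])
            for z,col in [(.04,(0,255,0)),(0,(255,0,255))]:
                q=[]
                for sx,sy in [(-1,-1),(1,-1),(1,1),(-1,1)]:
                    v=Rz@[sx*.037,sy*ly/2]+[cx,cy];q.append((proj(c,[*v,z])-[x,y])*s)
                cv2.polylines(p,[np.int32(q)],True,col,1)
            out.append(p)
    save(np.vstack([np.hstack(out[:2]),np.hstack(out[2:])]),name)
a=eval(sys.argv[1]);tile(*a)
E
python3 - <<'E'
from h import *
c=cams.get_calibration('wrist')
# initial wrist calibration: TCP .675,0,.21
T=np.array([[1.0,.001,-.001,.676],[0,-.964,-.265,.067],[-.001,.265,-.964,.373],[0,0,0,1]]);c['extrinsics']=np.linalg.inv(T)
for p in [(305,385),(391,392),(315,358),(392,365)]: print(p,ray(c,np.array(p)/1.5,.04).round(3),ray(c,np.array(p)/1.5,0).round(3))
for p in [(289,145),(396,132)]: print(p,ray(c,np.array(p)/1.5,.04).round(3))
E
python3 ov.py "((.640,-.178,-4.7),(.630,.188,6),'ov1.png')"
```

```text
(305, 385) [ 0.611 -0.107  0.04 ] [ 0.603 -0.128  0.   ]
(391, 392) [ 0.681 -0.113  0.04 ] [ 0.681 -0.135  0.   ]
(315, 358) [ 0.62  -0.083  0.04 ] [ 0.613 -0.101  0.   ]
(392, 365) [ 0.682 -0.089  0.04 ] [ 0.682 -0.108  0.   ]
(289, 145) [0.608 0.079 0.04 ]
(396, 132) [0.684 0.088 0.04 ]
```

View pics/ov1.png

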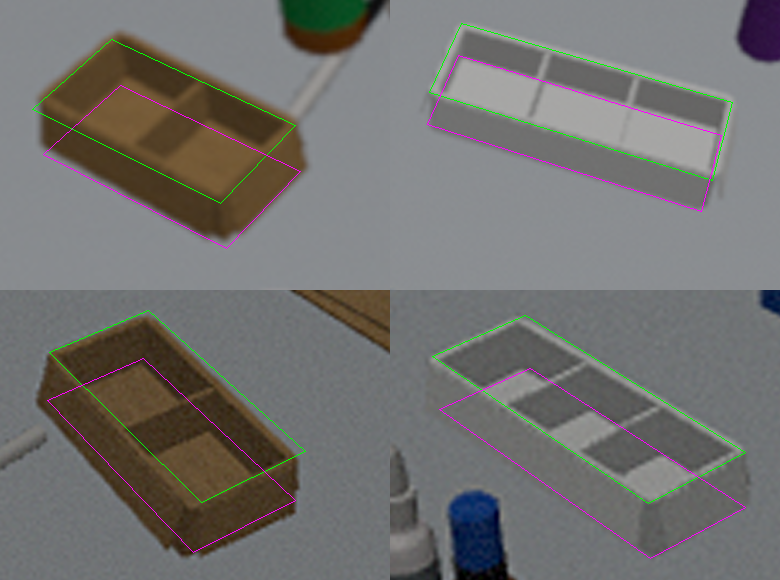

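The white carton fits (0.630, 0.188) with a yaw of 6°. The kraft carton fits about (0.638, -0.177) with a yaw of -4.7°. The green bottle goes in the -y cell at (0.635, -0.211).

Call:
jog_arm([
  {"x":-0.15,"y":-0.03,"z":0,"wx":0,"wy":0,"wz":0},
  {"x":-0.3,"y":-0.06,"z":0,"wx":0,"wy":0,"wz":0},
  {"x":-0.45,"y":-0.08,"z":0,"wx":0,"wy":0,"wz":0},
  {"x":-0.6,"y":-0.11,"z":0,"wx":0,"wy":0,"wz":0},
  {"x":-0.72,"y":-0.13,"z":0,"wx":0,"wy":0,"wz":0},
  {"x":-0.77,"y":-0.14,"z":0,"wx":0,"wy":0,"wz":0},
  {"x":-0.77,"y":-0.14,"z":0,"wx":0,"wy":0,"wz":0},
  {"x":-0.77,"y":-0.14,"z":0.15,"wx":0,"wy":0,"wz":0},
  {"x":-0.77,"y":-0.14,"z":0.3,"wx":0,"wy":0,"wz":0},
  {"x":-0.77,"y":-0.14,"z":0.42,"wx":0,"wy":0,"wz":0},
  {"x":-0.77,"y":-0.14,"z":0.5,"wx":0,"wy":0,"wz":0},
  {"x":-0.77,"y":-0.14,"z":0.5,"wx":0,"wy":0,"wz":0},
])

```text
t: 7.18
eef_pos: [0.6316, -0.1951, 0.1901]
tool_rot: [-0.003, 0.706, 0.709, -0.0]
contact_force: [-0.4, 1.0, -1.8]
gripper_width: 0.262
```

```bash
python3 ov.py "((.638,-.177,-4.7),(.630,.188,6),'ov2.png')"
```

```text
(no output)
```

View pics/ov2.png

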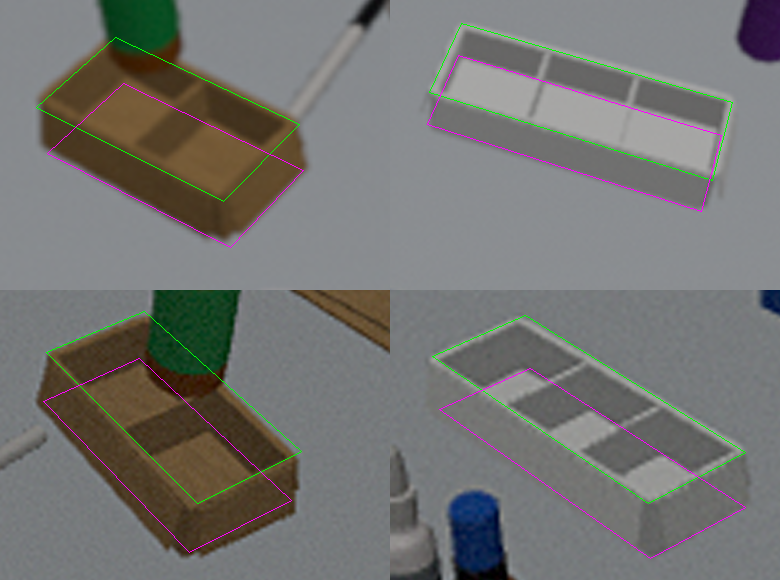

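The overlay matches the kraft carton. The bottle base sits over the -y cell but needs about 17 mm more in -y, so I'll correct that and lower it.

Call:
jog_arm([
  {"x":-0.085,"y":0.015,"z":0,"wx":0,"wy":0,"wz":0},
  {"x":-0.085,"y":0.015,"z":0,"wx":0,"wy":0,"wz":0},
  {"x":-0.085,"y":0.015,"z":0,"wx":0,"wy":0,"wz":0},
  {"x":-0.085,"y":0.015,"z":0,"wx":0,"wy":0,"wz":0},
  {"x":-0.085,"y":0.015,"z":0.08,"wx":0,"wy":0,"wz":0},
  {"x":-0.085,"y":0.015,"z":0.16,"wx":0,"wy":0,"wz":0},
  {"x":-0.085,"y":0.015,"z":0.23,"wx":0,"wy":0,"wz":0},
  {"x":-0.085,"y":0.015,"z":0.28,"wx":0,"wy":0,"wz":0},
  {"x":-0.085,"y":0.015,"z":0.3,"wx":0,"wy":0,"wz":0},
  {"x":-0.085,"y":0.015,"z":0.3,"wx":0,"wy":0,"wz":0},
  {"x":-0.085,"y":0.015,"z":0.3,"wx":0,"wy":0,"wz":0},
])

```text
t: 8.2
eef_pos: [0.6375, -0.2138, 0.1351]
tool_rot: [0.0, 0.706, 0.708, 0.001]
contact_force: [0.4, 0.1, -2.1]
gripper_width: 0.265
```

Call:
jog_arm([
  {"x":0,"y":0,"z":0.02,"wx":0,"wy":0,"wz":0},
  {"x":0,"y":0,"z":0.04,"wx":0,"wy":0,"wz":0},
  {"x":0,"y":0,"z":0.055,"wx":0,"wy":0,"wz":0},
  {"x":0,"y":0,"z":0.07,"wx":0,"wy":0,"wz":0},
  {"x":0,"y":0,"z":0.078,"wx":0,"wy":0,"wz":0},
  {"x":0,"y":0,"z":0.085,"wx":0,"wy":0,"wz":0},
  {"x":0,"y":0,"z":0.09,"wx":0,"wy":0,"wz":0},
  {"x":0,"y":0,"z":0.09,"wx":0,"wy":0,"wz":0},
  {"x":0,"y":0,"z":0.09,"wx":0,"wy":0,"wz":0},
])

```text
t: 8.95
eef_pos: [0.6376, -0.2138, 0.1172]
tool_rot: [0.0, 0.706, 0.708, 0.001]
contact_force: [0.9, 0.3, -1.3]
gripper_width: 0.26
```

Call:
jog_arm([
  {"x":0,"y":0,"z":0.005,"wx":0,"wy":0,"wz":0},
  {"x":0,"y":0,"z":0.008,"wx":0,"wy":0,"wz":0},
  {"x":0,"y":0,"z":0.008,"wx":0,"wy":0,"wz":0},
  {"x":0,"y":0,"z":0.008,"wx":0,"wy":0,"wz":0},
])

```text
t: 9.28
eef_pos: [0.6381, -0.2141, 0.1169]
tool_rot: [0.001, 0.706, 0.708, 0.002]
contact_force: [-1.4, 0.8, 6.2]
gripper_width: 0.266
```

Contact is at 6 N, so I'll release, rise and go to the soap.

Call:
jog_arm([
  {"x":0,"y":0,"z":0,"wx":0,"wy":0,"wz":0},
  {"x":0,"y":0,"z":0,"wx":0,"wy":0,"wz":0},
  {"x":0,"y":0,"z":0,"wx":0,"wy":0,"wz":0},
  {"x":0,"y":0,"z":0,"wx":0,"wy":0,"wz":0},
  {"x":0,"y":0,"z":-0.05,"wx":0,"wy":0,"wz":0},
  {"x":0,"y":0,"z":-0.15,"wx":0,"wy":0,"wz":0},
  {"x":0,"y":0,"z":-0.3,"wx":0,"wy":0,"wz":0},
  {"x":0,"y":0,"z":-0.45,"wx":0,"wy":0,"wz":0},
  {"x":0,"y":0,"z":-0.6,"wx":0,"wy":0,"wz":0},
  {"x":-0.1,"y":-0.2,"z":-0.6,"wx":0,"wy":0,"wz":0},
  {"x":-0.2,"y":-0.4,"z":-0.6,"wx":0,"wy":0,"wz":0},
  {"x":-0.3,"y":-0.6,"z":-0.6,"wx":0,"wy":0,"wz":0},
], hand=0.2)

```text
t: 10.28
eef_pos: [0.5254, -0.2709, 0.2377]
tool_rot: [0.002, 0.705, 0.709, 0.002]
contact_force: [-0.7, -1.8, -0.1]
gripper_width: 0.601
```

Call:
jog_arm([
  {"x":-0.08,"y":-0.15,"z":0,"wx":0,"wy":0,"wz":0},
  {"x":-0.16,"y":-0.3,"z":0,"wx":0,"wy":0,"wz":0},
  {"x":-0.2,"y":-0.45,"z":0,"wx":0,"wy":0,"wz":0},
  {"x":-0.2,"y":-0.58,"z":0,"wx":0,"wy":0,"wz":0},
  {"x":-0.2,"y":-0.58,"z":0,"wx":0,"wy":0,"wz":0},
  {"x":-0.2,"y":-0.58,"z":0,"wx":0,"wy":0,"wz":0},
], hand=0.5)

```text
t: 10.78
eef_pos: [0.4085, -0.312, 0.238]
tool_rot: [0.002, 0.706, 0.708, 0.002]
contact_force: [0.0, 1.5, 0.1]
gripper_width: 0.75
```

```bash
python3 - <<'E'
from h import *
im,c=look('w4.png',['soap'])
r,g,b=[im[...,i].astype(int) for i in range(3)]
print(c['cx'],c['cy'])
for d in finder.find_in('wrist','soap'): print(d)
E
```

```text
t 10.7833 tcp [ 0.4085 -0.312   0.238 ] rot [0.002 0.706 0.708 0.002] w 0.75
soap [([244.0, 169.0], 0.74, [0.397, -0.324]), ([282.0, 68.0], 0.64, [0.444, -0.196])]
256.3921461459847 191.1729396302372
{'bbox': [231.3, 148.1, 37.3, 58.6], 'confidence': 0.95}
```

View pics/w4.png

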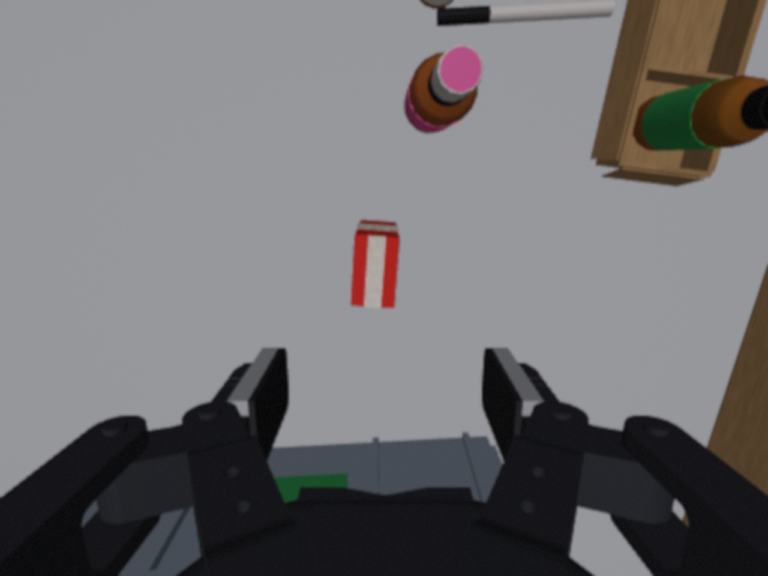

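Green stands upright in its kraft cell at (690,115). The soap's top face spans (351–399, 234–307), yawed about -3°. The grey tote's wall shows below it from row 440.

```bash
python3 - <<'E'
from h import *
c=cams.get_calibration('wrist')
for p in [(356,234),(399,236),(395,307),(351,305),(375,270.5)]: print(p,ray(c,np.array(p)/1.5,.09).round(4))
for z in (0,.15): print('tote',ray(c,np.array((390,440))/1.5,z).round(3))
print('pink',ray(c,np.array((461,70))/1.5,.152).round(4),'green',ray(c,np.array((655,125))/1.5,.03).round(3))
for p in [(745,86),(600,160),(712,177),(630,0),(765,0)]: print(ray(c,np.array(p)/1.5,.04).round(3))
E
```

```text
(356, 234) [ 0.3931 -0.2915  0.09  ]
(399, 236) [ 0.4229 -0.2927  0.09  ]
(395, 307) [ 0.4208 -0.3444  0.09  ]
(351, 305) [ 0.389 -0.343  0.09 ]
(375, 270.5) [ 0.4063 -0.3174  0.09  ]
tote [ 0.42  -0.515  0.   ]
tote [ 0.417 -0.414  0.15 ]
pink [ 0.4505 -0.1983  0.152 ] green [ 0.623 -0.214  0.03 ]
[ 0.68  -0.187  0.04 ]
[ 0.579 -0.241  0.04 ]
[ 0.669 -0.253  0.04 ]
[ 0.586 -0.132  0.04 ]
[ 0.682 -0.131  0.04 ]
```

Call:
jog_arm([
  {"x":-0.03,"y":-0.017,"z":0.15,"wx":0,"wy":0,"wz":0.017},
  {"x":-0.03,"y":-0.017,"z":0.3,"wx":0,"wy":0,"wz":0.017},
  {"x":-0.03,"y":-0.017,"z":0.45,"wx":0,"wy":0,"wz":0.017},
  {"x":-0.03,"y":-0.017,"z":0.6,"wx":0,"wy":0,"wz":0.017},
  {"x":-0.03,"y":-0.017,"z":0.75,"wx":0,"wy":0,"wz":0.017},
  {"x":-0.03,"y":-0.017,"z":0.87,"wx":0,"wy":0,"wz":0.017},
  {"x":-0.03,"y":-0.017,"z":0.93,"wx":0,"wy":0,"wz":0.017},
  {"x":-0.03,"y":-0.017,"z":0.93,"wx":0,"wy":0,"wz":0.017},
  {"x":-0.03,"y":-0.017,"z":0.93,"wx":0,"wy":0,"wz":0.017},
])

```text
t: 11.68
eef_pos: [0.4094, -0.3166, 0.051]
tool_rot: [0.001, 0.723, 0.691, 0.002]
contact_force: [-0.7, 0.2, 0.8]
gripper_width: 0.749
```

Call:
jog_arm([
  {"x":0,"y":0,"z":0,"wx":0,"wy":0,"wz":0},
  {"x":0,"y":0,"z":0,"wx":0,"wy":0,"wz":0},
  {"x":0,"y":0,"z":0,"wx":0,"wy":0,"wz":0},
  {"x":0,"y":0,"z":0,"wx":0,"wy":0,"wz":0},
  {"x":0,"y":0,"z":0,"wx":0,"wy":0,"wz":0},
  {"x":0,"y":0,"z":0,"wx":0,"wy":0,"wz":0},
  {"x":0,"y":0,"z":0,"wx":0,"wy":0,"wz":0},
], hand=-1, grip_force=35)

```text
t: 12.27
eef_pos: [0.4102, -0.3171, 0.0522]
tool_rot: [0.002, 0.723, 0.691, 0.003]
contact_force: [-1.6, 1.0, 6.7]
gripper_width: 0.376
```

Call:
jog_arm([
  {"x":0,"y":0,"z":-0.05,"wx":0,"wy":0,"wz":0},
  {"x":0,"y":0,"z":-0.2,"wx":0,"wy":0,"wz":0},
  {"x":0,"y":0,"z":-0.4,"wx":0,"wy":0,"wz":0},
  {"x":0,"y":0,"z":-0.6,"wx":0,"wy":0,"wz":0},
  {"x":0,"y":0,"z":-0.8,"wx":0,"wy":0,"wz":0},
  {"x":0,"y":0,"z":-1,"wx":0,"wy":0,"wz":0},
  {"x":0.12,"y":0.15,"z":-1,"wx":0,"wy":0,"wz":0},
  {"x":0.24,"y":0.3,"z":-1,"wx":0,"wy":0,"wz":0},
  {"x":0.36,"y":0.45,"z":-1,"wx":0,"wy":0,"wz":0},
  {"x":0.48,"y":0.6,"z":-1,"wx":0,"wy":0,"wz":0},
  {"x":0.5,"y":0.62,"z":-1,"wx":0,"wy":0,"wz":0},
  {"x":0.5,"y":0.62,"z":-1,"wx":0,"wy":0,"wz":0},
])

```text
t: 13.27
eef_pos: [0.5394, -0.2195, 0.2536]
tool_rot: [0.002, 0.721, 0.693, 0.003]
contact_force: [0.2, -1.0, -0.8]
gripper_width: 0.374
```

Call:
jog_arm([
  {"x":0.12,"y":0.15,"z":0,"wx":0,"wy":0,"wz":0},
  {"x":0.24,"y":0.28,"z":0,"wx":0,"wy":0,"wz":0},
  {"x":0.36,"y":0.4,"z":0,"wx":0,"wy":0,"wz":0},
  {"x":0.41,"y":0.46,"z":0,"wx":0,"wy":0,"wz":0},
  {"x":0.41,"y":0.46,"z":0,"wx":0,"wy":0,"wz":0},
  {"x":0.41,"y":0.46,"z":0,"wx":0,"wy":0,"wz":0},
  {"x":0.41,"y":0.46,"z":0,"wx":0,"wy":0,"wz":0},
])

```text
t: 13.85
eef_pos: [0.6332, -0.1436, 0.2548]
tool_rot: [0.003, 0.722, 0.692, 0.003]
contact_force: [0.1, -0.9, -0.3]
gripper_width: 0.375
```

Call:
jog_arm([
  {"x":0.01,"y":0.03,"z":0.1,"wx":0,"wy":0,"wz":0.011},
  {"x":0.01,"y":0.03,"z":0.25,"wx":0,"wy":0,"wz":0.011},
  {"x":0.01,"y":0.03,"z":0.4,"wx":0,"wy":0,"wz":0.011},
  {"x":0.01,"y":0.03,"z":0.55,"wx":0,"wy":0,"wz":0.011},
  {"x":0.01,"y":0.03,"z":0.68,"wx":0,"wy":0,"wz":0.011},
  {"x":0.01,"y":0.03,"z":0.74,"wx":0,"wy":0,"wz":0.011},
  {"x":0.01,"y":0.03,"z":0.74,"wx":0,"wy":0,"wz":0.011},
  {"x":0.01,"y":0.03,"z":0.74,"wx":0,"wy":0,"wz":0.011},
])

```text
t: 14.52
eef_pos: [0.64, -0.1432, 0.1076]
tool_rot: [0.003, 0.734, 0.679, 0.002]
contact_force: [-0.1, -0.6, -0.7]
gripper_width: 0.377
```

```bash
python3 - <<'E'
from h import *
o=[]
for n,(x,y,w,h) in [('scene',(150,120,110,110)),('side',(270,180,110,110))]:
    im=cams.read_camera(n)[y:y+h,x:x+w]; o.append(cv2.resize(im,(398,398),interpolation=cv2.INTER_CUBIC))
save(np.hstack(o),'soap.png')
E
```

```text
(no output)
```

View pics/soap.png

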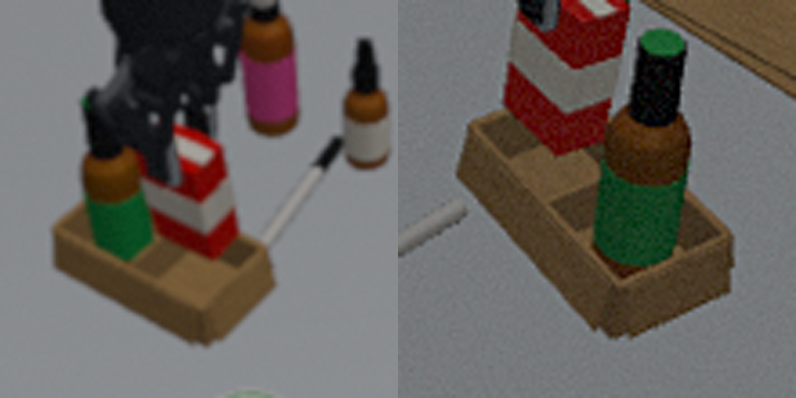

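The soap hangs above the +y cell and green stands in its own. I'll check the soap's lower corners numerically.

```bash
python3 - <<'E'
from h import *
z=.0554
a=ray(cams.get_calibration('side'),(270+162/3.618,180+155/3.618),z)
b=ray(cams.get_calibration('scene'),(150+220/3.618,120+257/3.618),z)
th=np.radians(-4.5);R=np.array([[np.cos(th),-np.sin(th)],[np.sin(th),np.cos(th)]])
print(a,b,'ctr',(a[:2]-R@[-.016,-.026]),(b[:2]-R@[.016,.026]))
E
```

```text
[ 0.6193316  -0.16745125  0.0554    ] [ 0.64223445 -0.11936997  0.0554    ] ctr [ 0.63732221 -0.14278675] [ 0.62424384 -0.14403447]
```

Its y agrees with the cell centre to 1 mm, and x has plenty of room. I'll lower it.

Call:
jog_arm([
  {"x":0,"y":0.01,"z":0.06,"wx":0,"wy":0,"wz":0},
  {"x":0,"y":0.01,"z":0.12,"wx":0,"wy":0,"wz":0},
  {"x":0,"y":0.01,"z":0.17,"wx":0,"wy":0,"wz":0},
  {"x":0,"y":0.01,"z":0.2,"wx":0,"wy":0,"wz":0},
  {"x":0,"y":0.01,"z":0.22,"wx":0,"wy":0,"wz":0},
  {"x":0,"y":0.01,"z":0.235,"wx":0,"wy":0,"wz":0},
  {"x":0,"y":0.01,"z":0.245,"wx":0,"wy":0,"wz":0},
  {"x":0,"y":0.01,"z":0.255,"wx":0,"wy":0,"wz":0},
  {"x":0,"y":0.01,"z":0.26,"wx":0,"wy":0,"wz":0},
  {"x":0,"y":0.01,"z":0.26,"wx":0,"wy":0,"wz":0},
  {"x":0,"y":0.01,"z":0.26,"wx":0,"wy":0,"wz":0},
])

```text
t: 15.53
eef_pos: [0.6443, -0.1431, 0.0574]
tool_rot: [0.004, 0.734, 0.679, 0.004]
contact_force: [0.5, -0.4, -2.0]
gripper_width: 0.371
```

Call:
jog_arm([
  {"x":0,"y":0,"z":0.005,"wx":0,"wy":0,"wz":0},
  {"x":0,"y":0,"z":0.01,"wx":0,"wy":0,"wz":0},
  {"x":0,"y":0,"z":0.01,"wx":0,"wy":0,"wz":0},
  {"x":0,"y":0,"z":0.01,"wx":0,"wy":0,"wz":0},
  {"x":0,"y":0,"z":0.01,"wx":0,"wy":0,"wz":0},
])

```text
t: 15.95
eef_pos: [0.6448, -0.143, 0.0563]
tool_rot: [0.005, 0.734, 0.679, 0.004]
contact_force: [-1.3, 1.2, 6.0]
gripper_width: 0.376
```

Call:
jog_arm([
  {"x":0,"y":0,"z":0,"wx":0,"wy":0,"wz":0},
  {"x":0,"y":0,"z":0,"wx":0,"wy":0,"wz":0},
  {"x":0,"y":0,"z":0,"wx":0,"wy":0,"wz":0},
  {"x":0,"y":0,"z":0,"wx":0,"wy":0,"wz":0},
  {"x":0,"y":0,"z":-0.05,"wx":0,"wy":0,"wz":0},
  {"x":0,"y":0,"z":-0.2,"wx":0,"wy":0,"wz":0},
  {"x":0,"y":0,"z":-0.4,"wx":0,"wy":0,"wz":0},
  {"x":0,"y":0,"z":-0.6,"wx":0,"wy":0,"wz":0},
  {"x":0,"y":0,"z":-0.8,"wx":0,"wy":0,"wz":0},
  {"x":0,"y":0,"z":-1,"wx":0,"wy":0,"wz":0},
  {"x":0,"y":0,"z":-1,"wx":0,"wy":0,"wz":0},
  {"x":0,"y":0,"z":-1,"wx":0,"wy":0,"wz":0},
], hand=0.2)

```text
t: 16.95
eef_pos: [0.644, -0.1433, 0.2604]
tool_rot: [0.007, 0.734, 0.679, 0.006]
contact_force: [-0.3, -0.0, -0.5]
gripper_width: 0.598
```

Call:
jog_arm([
  {"x":-0.06,"y":-0.16,"z":0,"wx":0,"wy":0,"wz":-0.025},
  {"x":-0.12,"y":-0.34,"z":0,"wx":0,"wy":0,"wz":-0.025},
  {"x":-0.18,"y":-0.52,"z":0,"wx":0,"wy":0,"wz":-0.025},
  {"x":-0.24,"y":-0.7,"z":0,"wx":0,"wy":0,"wz":-0.025},
  {"x":-0.3,"y":-0.86,"z":0,"wx":0,"wy":0,"wz":-0.025},
  {"x":-0.35,"y":-0.95,"z":0,"wx":0,"wy":0,"wz":-0.025},
  {"x":-0.35,"y":-0.95,"z":0,"wx":0,"wy":0,"wz":-0.025},
  {"x":-0.35,"y":-0.95,"z":0,"wx":0,"wy":0,"wz":-0.025},
  {"x":-0.35,"y":-0.95,"z":0,"wx":0,"wy":0,"wz":-0.025},
], hand=0.4)

```text
t: 17.7
eef_pos: [0.4496, -0.1976, 0.2562]
tool_rot: [0.007, 0.707, 0.707, 0.006]
contact_force: [0.1, 0.5, -0.2]
gripper_width: 0.697
```

```bash
python3 - <<'E'
from h import *
im,c=look('w5.png',['pink_spray','amber_dropper','soap'])
blob(im,c,P,.152)
E
```

```text
t 17.7 tcp [ 0.4496 -0.1976  0.2562] rot [0.007 0.707 0.707 0.006] w 0.697
pink_spray [([248.0, 158.0], 0.76, [0.444, -0.197])]
amber_dropper [([253.0, 93.0], 0.71, [0.451, -0.111]), ([388.0, 148.0], 0.71, [0.64, -0.184])]
soap [([389.0, 122.0], 0.75, [0.637, -0.148]), ([253.0, 88.0], 0.64, [0.452, -0.104])]
blob [241, 175, 22, 22, 390] [251.5 185.7] [ 0.4485 -0.1987]
blob [236, 145, 31, 14, 151] [250.4 150. ] [ 0.4477 -0.1659]
```

Pink's cap is at (0.4485, -0.1987). A 1° tool tilt has crept in, which I'll correct during the descent.

Call:
jog_arm([
  {"x":-0.005,"y":-0.005,"z":0,"wx":0.006,"wy":0,"wz":0},
  {"x":-0.005,"y":-0.005,"z":0.1,"wx":0.006,"wy":0,"wz":0},
  {"x":-0.005,"y":-0.005,"z":0.25,"wx":0.006,"wy":0,"wz":0},
  {"x":-0.005,"y":-0.005,"z":0.4,"wx":0.006,"wy":0,"wz":0},
  {"x":-0.005,"y":-0.005,"z":0.55,"wx":0.006,"wy":0,"wz":0},
  {"x":-0.005,"y":-0.005,"z":0.67,"wx":0.006,"wy":0,"wz":0},
  {"x":-0.005,"y":-0.005,"z":0.72,"wx":0.006,"wy":0,"wz":0},
  {"x":-0.005,"y":-0.005,"z":0.72,"wx":0.006,"wy":0,"wz":0},
  {"x":-0.005,"y":-0.005,"z":0.72,"wx":0.006,"wy":0,"wz":0},
])

```text
t: 18.65
eef_pos: [0.4522, -0.1989, 0.1126]
tool_rot: [0.0, 0.706, 0.708, -0.001]
contact_force: [0.1, 0.6, 0.5]
gripper_width: 0.706
```

Call:
jog_arm([
  {"x":0,"y":0,"z":0,"wx":0,"wy":0,"wz":0},
  {"x":0,"y":0,"z":0,"wx":0,"wy":0,"wz":0},
  {"x":0,"y":0,"z":0,"wx":0,"wy":0,"wz":0},
  {"x":0,"y":0,"z":0,"wx":0,"wy":0,"wz":0},
  {"x":0,"y":0,"z":0,"wx":0,"wy":0,"wz":0},
  {"x":0,"y":0,"z":0,"wx":0,"wy":0,"wz":0},
  {"x":0,"y":0,"z":0,"wx":0,"wy":0,"wz":0},
], hand=-1, grip_force=45)

```text
t: 19.23
eef_pos: [0.4528, -0.1993, 0.1141]
tool_rot: [0.001, 0.707, 0.708, -0.001]
contact_force: [-1.2, -0.8, 7.4]
gripper_width: 0.267
```

Call:
jog_arm([
  {"x":0,"y":0,"z":-0.05,"wx":0,"wy":0,"wz":0},
  {"x":0,"y":0,"z":-0.2,"wx":0,"wy":0,"wz":0},
  {"x":0,"y":0,"z":-0.4,"wx":0,"wy":0,"wz":0},
  {"x":0,"y":0,"z":-0.6,"wx":0,"wy":0,"wz":0},
  {"x":0,"y":0,"z":-0.8,"wx":0,"wy":0,"wz":0},
  {"x":0,"y":0,"z":-0.9,"wx":0,"wy":0,"wz":0},
  {"x":0.12,"y":0.08,"z":-0.9,"wx":0,"wy":0,"wz":0},
  {"x":0.28,"y":0.18,"z":-0.9,"wx":0,"wy":0,"wz":0},
  {"x":0.44,"y":0.28,"z":-0.9,"wx":0,"wy":0,"wz":0},
  {"x":0.6,"y":0.38,"z":-0.9,"wx":0,"wy":0,"wz":0},
  {"x":0.7,"y":0.42,"z":-0.9,"wx":0,"wy":0,"wz":0},
  {"x":0.7,"y":0.42,"z":-0.9,"wx":0,"wy":0,"wz":0},
])

```text
t: 20.23
eef_pos: [0.5381, -0.0521, 0.2946]
tool_rot: [0.001, 0.703, 0.711, 0.001]
contact_force: [0.3, -0.0, -2.1]
gripper_width: 0.264
```

Call:
jog_arm([
  {"x":0.12,"y":0.08,"z":0,"wx":0,"wy":0,"wz":0},
  {"x":0.28,"y":0.17,"z":0,"wx":0,"wy":0,"wz":0},
  {"x":0.44,"y":0.26,"z":0,"wx":0,"wy":0,"wz":0},
  {"x":0.6,"y":0.35,"z":0,"wx":0,"wy":0,"wz":0},
  {"x":0.76,"y":0.44,"z":0,"wx":0,"wy":0,"wz":0},
  {"x":0.88,"y":0.49,"z":0,"wx":0,"wy":0,"wz":0},
  {"x":0.88,"y":0.49,"z":0,"wx":0,"wy":0,"wz":0},
  {"x":0.88,"y":0.49,"z":0,"wx":0,"wy":0,"wz":0},
  {"x":0.88,"y":0.49,"z":0,"wx":0,"wy":0,"wz":0},
])

```text
t: 20.98
eef_pos: [0.634, 0.1234, 0.2953]
tool_rot: [0.001, 0.704, 0.71, 0.0]
contact_force: [0.8, -0.7, -2.0]
gripper_width: 0.26
```

Call:
jog_arm([
  {"x":-0.02,"y":0.015,"z":0.1,"wx":0,"wy":0,"wz":0},
  {"x":-0.02,"y":0.015,"z":0.25,"wx":0,"wy":0,"wz":0},
  {"x":-0.02,"y":0.015,"z":0.4,"wx":0,"wy":0,"wz":0},
  {"x":-0.02,"y":0.015,"z":0.55,"wx":0,"wy":0,"wz":0},
  {"x":-0.02,"y":0.015,"z":0.68,"wx":0,"wy":0,"wz":0},
  {"x":-0.02,"y":0.015,"z":0.77,"wx":0,"wy":0,"wz":0},
  {"x":-0.02,"y":0.015,"z":0.81,"wx":0,"wy":0,"wz":0},
  {"x":-0.02,"y":0.015,"z":0.83,"wx":0,"wy":0,"wz":0},
  {"x":-0.02,"y":0.015,"z":0.83,"wx":0,"wy":0,"wz":0},
  {"x":-0.02,"y":0.015,"z":0.83,"wx":0,"wy":0,"wz":0},
])

```text
t: 21.82
eef_pos: [0.6384, 0.1188, 0.1309]
tool_rot: [0.002, 0.704, 0.71, 0.001]
contact_force: [0.4, 0.0, -1.1]
gripper_width: 0.265
```

Call:
jog_arm([
  {"x":0,"y":0,"z":0.015,"wx":0,"wy":0,"wz":0},
  {"x":0,"y":0,"z":0.025,"wx":0,"wy":0,"wz":0},
  {"x":0,"y":0,"z":0.035,"wx":0,"wy":0,"wz":0},
  {"x":0,"y":0,"z":0.042,"wx":0,"wy":0,"wz":0},
  {"x":0,"y":0,"z":0.047,"wx":0,"wy":0,"wz":0},
  {"x":0,"y":0,"z":0.047,"wx":0,"wy":0,"wz":0},
  {"x":0,"y":0,"z":0.047,"wx":0,"wy":0,"wz":0},
])

```text
t: 22.4
eef_pos: [0.6384, 0.1188, 0.1214]
tool_rot: [0.002, 0.704, 0.71, 0.001]
contact_force: [0.4, -0.3, -2.1]
gripper_width: 0.262
```

Call:
jog_arm([
  {"x":0,"y":0,"z":0.006,"wx":0,"wy":0,"wz":0},
  {"x":0,"y":0,"z":0.012,"wx":0,"wy":0,"wz":0},
  {"x":0,"y":0,"z":0.018,"wx":0,"wy":0,"wz":0},
  {"x":0,"y":0,"z":0.02,"wx":0,"wy":0,"wz":0},
  {"x":0,"y":0,"z":0.02,"wx":0,"wy":0,"wz":0},
  {"x":0,"y":0,"z":0.02,"wx":0,"wy":0,"wz":0},
])

```text
t: 22.9
eef_pos: [0.6387, 0.119, 0.1181]
tool_rot: [0.002, 0.704, 0.71, 0.002]
contact_force: [-1.0, -0.8, 5.9]
gripper_width: 0.263
```

Contact at 6 N. I'll release and go to the amber dropper.

Call:
jog_arm([
  {"x":0,"y":0,"z":0,"wx":0,"wy":0,"wz":0},
  {"x":0,"y":0,"z":0,"wx":0,"wy":0,"wz":0},
  {"x":0,"y":0,"z":0,"wx":0,"wy":0,"wz":0},
  {"x":0,"y":0,"z":0,"wx":0,"wy":0,"wz":0},
  {"x":0,"y":0,"z":-0.05,"wx":0,"wy":0,"wz":0},
  {"x":0,"y":0,"z":-0.2,"wx":0,"wy":0,"wz":0},
  {"x":0,"y":0,"z":-0.4,"wx":0,"wy":0,"wz":0},
  {"x":0,"y":0,"z":-0.6,"wx":0,"wy":0,"wz":0},
  {"x":-0.15,"y":-0.12,"z":-0.6,"wx":0,"wy":0,"wz":0},
  {"x":-0.3,"y":-0.24,"z":-0.6,"wx":0,"wy":0,"wz":0},
  {"x":-0.4,"y":-0.32,"z":-0.6,"wx":0,"wy":0,"wz":0},
  {"x":-0.4,"y":-0.32,"z":-0.6,"wx":0,"wy":0,"wz":0},
], hand=0.2)

```text
t: 23.9
eef_pos: [0.5722, 0.0324, 0.239]
tool_rot: [0.003, 0.707, 0.708, 0.0]
contact_force: [0.3, -0.6, 0.1]
gripper_width: 0.6
```

Call:
jog_arm([
  {"x":-0.15,"y":-0.12,"z":0,"wx":0,"wy":0,"wz":0},
  {"x":-0.3,"y":-0.25,"z":0,"wx":0,"wy":0,"wz":0},
  {"x":-0.45,"y":-0.38,"z":0,"wx":0,"wy":0,"wz":0},
  {"x":-0.6,"y":-0.51,"z":0,"wx":0,"wy":0,"wz":0},
  {"x":-0.75,"y":-0.62,"z":0,"wx":0,"wy":0,"wz":0},
  {"x":-0.75,"y":-0.62,"z":0,"wx":0,"wy":0,"wz":0},
  {"x":-0.75,"y":-0.62,"z":0,"wx":0,"wy":0,"wz":0},
  {"x":-0.75,"y":-0.62,"z":0,"wx":0,"wy":0,"wz":0},
])

```text
t: 24.57
eef_pos: [0.4493, -0.1172, 0.2396]
tool_rot: [0.003, 0.706, 0.708, 0.001]
contact_force: [0.7, 0.6, 0.2]
gripper_width: 0.597
```

```bash
python3 - <<'E'
from h import *
im,c=look('w6.png',['amber_dropper','blue_spray'])
E
```

```text
t 24.5667 tcp [ 0.4493 -0.1172  0.2396] rot [0.003 0.706 0.708 0.001] w 0.597
amber_dropper [([256.0, 153.0], 0.94, [0.452, -0.108])]
blue_spray [([258.0, 68.0], 0.84, [0.454, -0.002])]
```

View pics/w6.png

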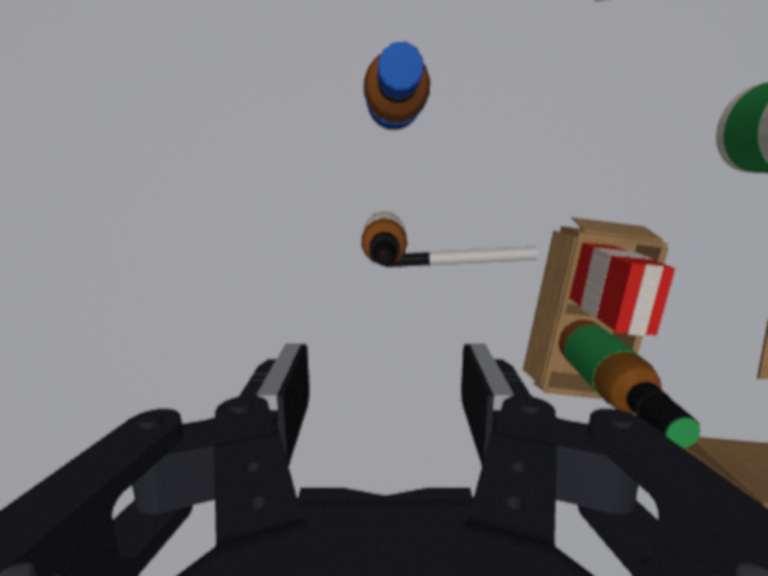

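The amber dropper stands at (384,245) with its black bulb top at (384,254), close to but clear of the pen. Blue is at (400,65). The soap and green stand in the kraft cells. I'll grip the dropper by its collar.

Call:
jog_arm([
  {"x":0.048,"y":0.003,"z":0,"wx":0.001,"wy":0,"wz":0},
  {"x":0.048,"y":0.003,"z":0.1,"wx":0.001,"wy":0,"wz":0},
  {"x":0.048,"y":0.003,"z":0.25,"wx":0.001,"wy":0,"wz":0},
  {"x":0.048,"y":0.003,"z":0.4,"wx":0.001,"wy":0,"wz":0},
  {"x":0.048,"y":0.003,"z":0.55,"wx":0.001,"wy":0,"wz":0},
  {"x":0.048,"y":0.003,"z":0.68,"wx":0.001,"wy":0,"wz":0},
  {"x":0.048,"y":0.003,"z":0.78,"wx":0.001,"wy":0,"wz":0},
  {"x":0.048,"y":0.003,"z":0.83,"wx":0.001,"wy":0,"wz":0},
  {"x":0.048,"y":0.003,"z":0.85,"wx":0.001,"wy":0,"wz":0},
  {"x":0.048,"y":0.003,"z":0.85,"wx":0.001,"wy":0,"wz":0},
  {"x":0.048,"y":0.003,"z":0.85,"wx":0.001,"wy":0,"wz":0},
])

```text
t: 25.63
eef_pos: [0.4518, -0.107, 0.0698]
tool_rot: [0.002, 0.705, 0.709, 0.0]
contact_force: [-0.6, -1.1, -0.4]
gripper_width: 0.602
```

Call:
jog_arm([
  {"x":0,"y":0,"z":0,"wx":0,"wy":0,"wz":0},
  {"x":0,"y":0,"z":0,"wx":0,"wy":0,"wz":0},
  {"x":0,"y":0,"z":0,"wx":0,"wy":0,"wz":0},
  {"x":0,"y":0,"z":0,"wx":0,"wy":0,"wz":0},
  {"x":0,"y":0,"z":0,"wx":0,"wy":0,"wz":0},
  {"x":0,"y":0,"z":0,"wx":0,"wy":0,"wz":0},
  {"x":0,"y":0,"z":0,"wx":0,"wy":0,"wz":0},
], hand=-1, grip_force=40)

```text
t: 26.22
eef_pos: [0.4521, -0.1071, 0.0706]
tool_rot: [0.003, 0.706, 0.709, 0.0]
contact_force: [-1.7, 0.4, 7.1]
gripper_width: 0.159
```

The width is only 13.5 mm where the collar should give 22 mm, so I'll check before lifting.

```bash
python3 - <<'E'
from h import *
print(monitor.get_obs()['gripper_width'])
a=cams.read_camera('side')[170:290,170:290];b=cams.read_camera('wrist')[150:384,120:400]
save(np.hstack([cv2.resize(a,(400,400),interpolation=cv2.INTER_CUBIC),cv2.resize(b,(400,400))]),'drop.png')
E
```

```text
0.15898121167220983
```

View pics/drop.png

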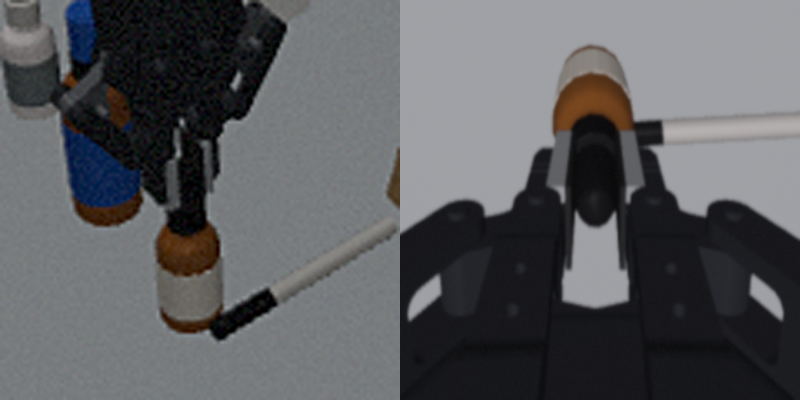

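The fingers are on the bulb, above the collar, and the bottle is still upright. I'll reopen, go 10 mm lower and regrip on the collar.

Call:
jog_arm([
  {"x":0,"y":-0.005,"z":0,"wx":0,"wy":0,"wz":0},
  {"x":0,"y":-0.005,"z":0,"wx":0,"wy":0,"wz":0},
  {"x":0,"y":-0.005,"z":0,"wx":0,"wy":0,"wz":0},
  {"x":0,"y":-0.005,"z":0,"wx":0,"wy":0,"wz":0},
  {"x":0,"y":-0.005,"z":0.02,"wx":0,"wy":0,"wz":0},
  {"x":0,"y":-0.005,"z":0.05,"wx":0,"wy":0,"wz":0},
  {"x":0,"y":-0.005,"z":0.05,"wx":0,"wy":0,"wz":0},
  {"x":0,"y":-0.005,"z":0.05,"wx":0,"wy":0,"wz":0},
  {"x":0,"y":-0.005,"z":0.05,"wx":0,"wy":0,"wz":0},
], hand=0.1)

```text
t: 27.07
eef_pos: [0.451, -0.1072, 0.0603]
tool_rot: [0.002, 0.706, 0.709, 0.0]
contact_force: [0.6, -0.2, 0.3]
gripper_width: 0.551
```

Call:
jog_arm([
  {"x":0,"y":0,"z":0,"wx":0,"wy":0,"wz":0},
  {"x":0,"y":0,"z":0,"wx":0,"wy":0,"wz":0},
  {"x":0,"y":0,"z":0,"wx":0,"wy":0,"wz":0},
  {"x":0,"y":0,"z":0,"wx":0,"wy":0,"wz":0},
  {"x":0,"y":0,"z":0,"wx":0,"wy":0,"wz":0},
  {"x":0,"y":0,"z":0,"wx":0,"wy":0,"wz":0},
  {"x":0,"y":0,"z":0,"wx":0,"wy":0,"wz":0},
], hand=-1)

```text
t: 27.65
eef_pos: [0.4511, -0.1072, 0.0606]
tool_rot: [0.002, 0.706, 0.709, 0.0]
contact_force: [-1.2, -0.1, 5.0]
gripper_width: 0.229
```

Call:
jog_arm([
  {"x":0,"y":0,"z":-0.05,"wx":0,"wy":0,"wz":0},
  {"x":0,"y":0,"z":-0.15,"wx":0,"wy":0,"wz":0},
  {"x":0,"y":0,"z":-0.3,"wx":0,"wy":0,"wz":0},
  {"x":0,"y":0,"z":-0.5,"wx":0,"wy":0,"wz":0},
  {"x":0,"y":0,"z":-0.7,"wx":0,"wy":0,"wz":0},
  {"x":0,"y":0,"z":-0.9,"wx":0,"wy":0,"wz":0},
  {"x":0.1,"y":0.06,"z":-0.95,"wx":0,"wy":0,"wz":0},
  {"x":0.25,"y":0.15,"z":-0.95,"wx":0,"wy":0,"wz":0},
  {"x":0.4,"y":0.24,"z":-0.95,"wx":0,"wy":0,"wz":0},
  {"x":0.55,"y":0.34,"z":-0.95,"wx":0,"wy":0,"wz":0},
  {"x":0.7,"y":0.42,"z":-0.95,"wx":0,"wy":0,"wz":0},
  {"x":0.7,"y":0.42,"z":-0.95,"wx":0,"wy":0,"wz":0},
])

```text
t: 28.65
eef_pos: [0.5358, 0.0417, 0.2507]
tool_rot: [0.002, 0.702, 0.712, 0.002]
contact_force: [0.5, 0.5, -0.9]
gripper_width: 0.229
```

Call:
jog_arm([
  {"x":0.12,"y":0.08,"z":0,"wx":0,"wy":0,"wz":0},
  {"x":0.26,"y":0.17,"z":0,"wx":0,"wy":0,"wz":0},
  {"x":0.4,"y":0.26,"z":0,"wx":0,"wy":0,"wz":0},
  {"x":0.54,"y":0.34,"z":0,"wx":0,"wy":0,"wz":0},
  {"x":0.68,"y":0.42,"z":0,"wx":0,"wy":0,"wz":0},
  {"x":0.77,"y":0.47,"z":0,"wx":0,"wy":0,"wz":0},
  {"x":0.77,"y":0.47,"z":0,"wx":0,"wy":0,"wz":0},
  {"x":0.77,"y":0.47,"z":0,"wx":0,"wy":0,"wz":0},
  {"x":0.77,"y":0.47,"z":0,"wx":0,"wy":0,"wz":0},
])

```text
t: 29.4
eef_pos: [0.6273, 0.1956, 0.2511]
tool_rot: [0.002, 0.703, 0.712, 0.001]
contact_force: [0.6, 0.3, -1.3]
gripper_width: 0.229
```

```bash
python3 - <<'E'
from h import *
for n in ('scene','side'):
    cams.read_camera(n);c=cams.get_calibration(n)
    for t in ('amber_dropper','pink_spray'): print(n,t,[(np.round(d['location']).tolist(),round(d['confidence'],2),ray(c,d['location'],.19 if t[0]=='a' else .004).round(3).tolist()) for d in finder.place_of(n,t)[:3]])
E
```

```text
scene amber_dropper [([339.0, 188.0], 0.59, [0.616, 0.191, 0.19])]
scene pink_spray [([298.0, 236.0], 0.91, [0.632, 0.12, 0.004]), ([203.0, 200.0], 0.62, [0.64, -0.149, 0.004])]
side amber_dropper [([212.0, 93.0], 0.58, [0.618, 0.194, 0.19])]
side pink_spray [([241.0, 176.0], 0.94, [0.628, 0.104, 0.004])]
```

Call:
jog_arm([
  {"x":-0.038,"y":0.025,"z":0,"wx":0,"wy":0,"wz":0},
  {"x":-0.038,"y":0.025,"z":0.1,"wx":0,"wy":0,"wz":0},
  {"x":-0.038,"y":0.025,"z":0.25,"wx":0,"wy":0,"wz":0},
  {"x":-0.038,"y":0.025,"z":0.4,"wx":0,"wy":0,"wz":0},
  {"x":-0.038,"y":0.025,"z":0.55,"wx":0,"wy":0,"wz":0},
  {"x":-0.038,"y":0.025,"z":0.7,"wx":0,"wy":0,"wz":0},
  {"x":-0.038,"y":0.025,"z":0.8,"wx":0,"wy":0,"wz":0},
  {"x":-0.038,"y":0.025,"z":0.85,"wx":0,"wy":0,"wz":0},
  {"x":-0.038,"y":0.025,"z":0.88,"wx":0,"wy":0,"wz":0},
  {"x":-0.038,"y":0.025,"z":0.88,"wx":0,"wy":0,"wz":0},
  {"x":-0.038,"y":0.025,"z":0.88,"wx":0,"wy":0,"wz":0},
])

```text
t: 30.62
eef_pos: [0.6348, 0.1886, 0.0769]
tool_rot: [0.002, 0.703, 0.711, 0.003]
contact_force: [-0.6, -0.7, -0.3]
gripper_width: 0.229
```

Call:
jog_arm([
  {"x":0,"y":0,"z":0.012,"wx":0,"wy":0,"wz":0},
  {"x":0,"y":0,"z":0.022,"wx":0,"wy":0,"wz":0},
  {"x":0,"y":0,"z":0.032,"wx":0,"wy":0,"wz":0},
  {"x":0,"y":0,"z":0.04,"wx":0,"wy":0,"wz":0},
  {"x":0,"y":0,"z":0.045,"wx":0,"wy":0,"wz":0},
  {"x":0,"y":0,"z":0.045,"wx":0,"wy":0,"wz":0},
  {"x":0,"y":0,"z":0.045,"wx":0,"wy":0,"wz":0},
])

```text
t: 31.2
eef_pos: [0.6348, 0.1886, 0.0678]
tool_rot: [0.002, 0.703, 0.711, 0.003]
contact_force: [-0.1, -0.4, -0.9]
gripper_width: 0.226
```

Call:
jog_arm([
  {"x":0,"y":0,"z":0.006,"wx":0,"wy":0,"wz":0},
  {"x":0,"y":0,"z":0.012,"wx":0,"wy":0,"wz":0},
  {"x":0,"y":0,"z":0.018,"wx":0,"wy":0,"wz":0},
  {"x":0,"y":0,"z":0.02,"wx":0,"wy":0,"wz":0},
  {"x":0,"y":0,"z":0.02,"wx":0,"wy":0,"wz":0},
  {"x":0,"y":0,"z":0.02,"wx":0,"wy":0,"wz":0},
])

```text
t: 31.7
eef_pos: [0.6352, 0.189, 0.0647]
tool_rot: [0.002, 0.703, 0.711, 0.003]
contact_force: [-1.0, -0.4, 5.2]
gripper_width: 0.227
```

Call:
jog_arm([
  {"x":0,"y":0,"z":0,"wx":0,"wy":0,"wz":0},
  {"x":0,"y":0,"z":0,"wx":0,"wy":0,"wz":0},
  {"x":0,"y":0,"z":0,"wx":0,"wy":0,"wz":0},
  {"x":0,"y":0,"z":0,"wx":0,"wy":0,"wz":0},
  {"x":0,"y":0,"z":-0.05,"wx":0,"wy":0,"wz":0},
  {"x":0,"y":0,"z":-0.2,"wx":0,"wy":0,"wz":0},
  {"x":0,"y":0,"z":-0.4,"wx":0,"wy":0,"wz":0},
  {"x":0,"y":0,"z":-0.6,"wx":0,"wy":0,"wz":0},
  {"x":0,"y":0,"z":-0.8,"wx":0,"wy":0,"wz":0},
  {"x":0,"y":0,"z":-0.88,"wx":0,"wy":0,"wz":0},
  {"x":0,"y":0,"z":-0.88,"wx":0,"wy":0,"wz":0},
], hand=0.1)

```text
t: 32.62
eef_pos: [0.6366, 0.1897, 0.2476]
tool_rot: [0.004, 0.703, 0.711, 0.008]
contact_force: [-0.2, -0.3, -0.3]
gripper_width: 0.547
```

Call:
jog_arm([
  {"x":0.02,"y":-0.15,"z":0,"wx":0,"wy":0,"wz":0},
  {"x":0.04,"y":-0.32,"z":0,"wx":0,"wy":0,"wz":0},
  {"x":0.05,"y":-0.5,"z":0,"wx":0,"wy":0,"wz":0},
  {"x":0.05,"y":-0.68,"z":0,"wx":0,"wy":0,"wz":0},
  {"x":0.05,"y":-0.85,"z":0,"wx":0,"wy":0,"wz":0},
  {"x":0.05,"y":-1.0,"z":0,"wx":0,"wy":0,"wz":0},
  {"x":0.05,"y":-1.0,"z":0,"wx":0,"wy":0,"wz":0},
  {"x":0.05,"y":-1.0,"z":0,"wx":0,"wy":0,"wz":0},
  {"x":0.05,"y":-1.0,"z":0,"wx":0,"wy":0,"wz":0},
], hand=0.7)

```text
t: 33.37
eef_pos: [0.4371, 0.1973, 0.2443]
tool_rot: [0.005, 0.703, 0.711, 0.008]
contact_force: [1.3, -0.2, -0.0]
gripper_width: 0.852
```

```bash
python3 - <<'E'
from h import *
im,c=look('w7.png',['tin','amber_dropper','white_dropper'])
blob(im,c,Y,.08)
E
```

```text
t 33.3667 tcp [0.4371 0.1973 0.2443] rot [0.005 0.703 0.711 0.008] w 0.852
tin [([252.0, 155.0], 0.92, [0.437, 0.205]), ([284.0, 87.0], 0.67, [0.477, 0.293])]
amber_dropper [([399.0, 169.0], 0.95, [0.642, 0.187]), ([386.0, 216.0], 0.58, [0.631, 0.118])]
white_dropper [([275.0, 220.0], 0.63, [0.471, 0.111])]
blob [237, 153, 31, 31, 753] [252.2 167.6] [0.4368 0.2023]
blob [240, 142, 20, 6, 34] [249.7 143.6] [0.434  0.2287]
blob [261, 145, 3, 2, 3] [262.  145.7] [0.4473 0.2265]
```

View pics/w7.png

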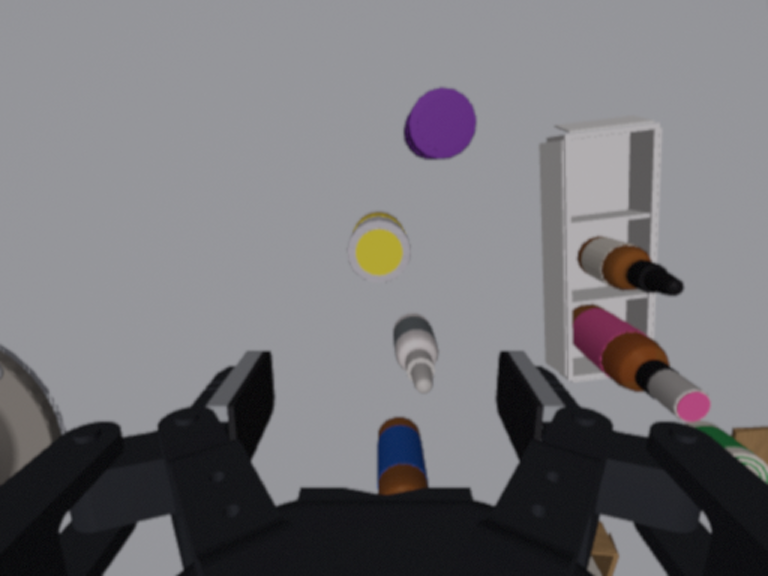

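The yellow tin is at (379,250), i.e. (0.4365, 0.203). The purple one at (440,123) and the white dropper at (418,350) are clear. Pink and the amber dropper stand in their white cells, and the far cell is empty.

Call:
jog_arm([
  {"x":0.028,"y":-0.008,"z":0,"wx":0.006,"wy":-0.001,"wz":0},
  {"x":0.028,"y":-0.008,"z":0.15,"wx":0.006,"wy":-0.001,"wz":0},
  {"x":0.028,"y":-0.008,"z":0.3,"wx":0.006,"wy":-0.001,"wz":0},
  {"x":0.028,"y":-0.008,"z":0.45,"wx":0.006,"wy":-0.001,"wz":0},
  {"x":0.028,"y":-0.008,"z":0.6,"wx":0.006,"wy":-0.001,"wz":0},
  {"x":0.028,"y":-0.008,"z":0.75,"wx":0.006,"wy":-0.001,"wz":0},
  {"x":0.028,"y":-0.008,"z":0.88,"wx":0.006,"wy":-0.001,"wz":0},
  {"x":0.028,"y":-0.008,"z":0.95,"wx":0.006,"wy":-0.001,"wz":0},
  {"x":0.028,"y":-0.008,"z":0.98,"wx":0.006,"wy":-0.001,"wz":0},
  {"x":0.028,"y":-0.008,"z":0.98,"wx":0.006,"wy":-0.001,"wz":0},
  {"x":0.028,"y":-0.008,"z":0.98,"wx":0.006,"wy":-0.001,"wz":0},
])

```text
t: 34.48
eef_pos: [0.4397, 0.2044, 0.0482]
tool_rot: [-0.001, 0.703, 0.711, 0.0]
contact_force: [0.7, -0.7, 0.1]
gripper_width: 0.856
```

Call:
jog_arm([
  {"x":0,"y":0,"z":0,"wx":0,"wy":0,"wz":0},
  {"x":0,"y":0,"z":0,"wx":0,"wy":0,"wz":0},
  {"x":0,"y":0,"z":0,"wx":0,"wy":0,"wz":0},
  {"x":0,"y":0,"z":0,"wx":0,"wy":0,"wz":0},
  {"x":0,"y":0,"z":0,"wx":0,"wy":0,"wz":0},
  {"x":0,"y":0,"z":0,"wx":0,"wy":0,"wz":0},
  {"x":0,"y":0,"z":0,"wx":0,"wy":0,"wz":0},
], hand=-1, grip_force=45)

```text
t: 35.07
eef_pos: [0.4406, 0.2051, 0.0497]
tool_rot: [-0.001, 0.703, 0.711, 0.001]
contact_force: [-2.3, 0.5, 6.1]
gripper_width: 0.53
```

Call:
jog_arm([
  {"x":0,"y":0,"z":-0.05,"wx":0,"wy":0,"wz":0},
  {"x":0,"y":0,"z":-0.15,"wx":0,"wy":0,"wz":0},
  {"x":0,"y":0,"z":-0.3,"wx":0,"wy":0,"wz":0},
  {"x":0,"y":0,"z":-0.5,"wx":0,"wy":0,"wz":0},
  {"x":0,"y":0,"z":-0.7,"wx":0,"wy":0,"wz":0},
  {"x":0,"y":0,"z":-0.8,"wx":0,"wy":0,"wz":0},
  {"x":0.04,"y":0.14,"z":-0.8,"wx":0,"wy":0,"wz":0},
  {"x":0.09,"y":0.32,"z":-0.8,"wx":0,"wy":0,"wz":0},
  {"x":0.14,"y":0.5,"z":-0.8,"wx":0,"wy":0,"wz":0},
  {"x":0.19,"y":0.68,"z":-0.8,"wx":0,"wy":0,"wz":0},
  {"x":0.23,"y":0.84,"z":-0.8,"wx":0,"wy":0,"wz":0},
  {"x":0.25,"y":0.92,"z":-0.8,"wx":0,"wy":0,"wz":0},
])

```text
t: 36.07
eef_pos: [0.6272, 0.2568, 0.211]
tool_rot: [-0.0, 0.704, 0.71, 0.003]
contact_force: [-0.9, -0.9, -1.2]
gripper_width: 0.526
```

Call:
jog_arm([
  {"x":0,"y":0,"z":0,"wx":0,"wy":0,"wz":0},
  {"x":0,"y":0,"z":0,"wx":0,"wy":0,"wz":0},
  {"x":0,"y":0,"z":0,"wx":0,"wy":0,"wz":0},
  {"x":0,"y":0,"z":0,"wx":0,"wy":0,"wz":0},
])

```text
t: 36.4
eef_pos: [0.6259, 0.2567, 0.2116]
tool_rot: [-0.001, 0.704, 0.711, 0.002]
contact_force: [-0.4, 0.2, -2.0]
gripper_width: 0.53
```

Call:
jog_arm([
  {"x":0,"y":-0.005,"z":0.1,"wx":0,"wy":0,"wz":0},
  {"x":0,"y":-0.005,"z":0.25,"wx":0,"wy":0,"wz":0},
  {"x":0,"y":-0.005,"z":0.4,"wx":0,"wy":0,"wz":0},
  {"x":0,"y":-0.005,"z":0.53,"wx":0,"wy":0,"wz":0},
  {"x":0,"y":-0.005,"z":0.63,"wx":0,"wy":0,"wz":0},
  {"x":0,"y":-0.005,"z":0.69,"wx":0,"wy":0,"wz":0},
  {"x":0,"y":-0.005,"z":0.72,"wx":0,"wy":0,"wz":0},
  {"x":0,"y":-0.005,"z":0.74,"wx":0,"wy":0,"wz":0},
  {"x":0,"y":-0.005,"z":0.75,"wx":0,"wy":0,"wz":0},
  {"x":0,"y":-0.005,"z":0.76,"wx":0,"wy":0,"wz":0},
  {"x":0,"y":-0.005,"z":0.76,"wx":0,"wy":0,"wz":0},
  {"x":0,"y":-0.005,"z":0.76,"wx":0,"wy":0,"wz":0},
])

```text
t: 37.4
eef_pos: [0.6259, 0.2575, 0.0605]
tool_rot: [-0.0, 0.704, 0.711, 0.003]
contact_force: [-0.3, 0.8, -2.6]
gripper_width: 0.529
```

Call:
jog_arm([
  {"x":0,"y":0,"z":0.008,"wx":0,"wy":0,"wz":0},
  {"x":0,"y":0,"z":0.016,"wx":0,"wy":0,"wz":0},
  {"x":0,"y":0,"z":0.024,"wx":0,"wy":0,"wz":0},
  {"x":0,"y":0,"z":0.03,"wx":0,"wy":0,"wz":0},
  {"x":0,"y":0,"z":0.036,"wx":0,"wy":0,"wz":0},
  {"x":0,"y":0,"z":0.036,"wx":0,"wy":0,"wz":0},
  {"x":0,"y":0,"z":0.036,"wx":0,"wy":0,"wz":0},
])

```text
t: 37.98
eef_pos: [0.6259, 0.2579, 0.0539]
tool_rot: [-0.0, 0.704, 0.711, 0.003]
contact_force: [-1.5, 0.1, 4.6]
gripper_width: 0.525
```

Contact at 5 N. I'll release, rise straight up and check.

Call:
jog_arm([
  {"x":0,"y":0,"z":0,"wx":0,"wy":0,"wz":0},
  {"x":0,"y":0,"z":0,"wx":0,"wy":0,"wz":0},
  {"x":0,"y":0,"z":0,"wx":0,"wy":0,"wz":0},
  {"x":0,"y":0,"z":0,"wx":0,"wy":0,"wz":0},
  {"x":0,"y":0,"z":0,"wx":0,"wy":0,"wz":0},
  {"x":0,"y":0,"z":-0.05,"wx":0,"wy":0,"wz":0},
  {"x":0,"y":0,"z":-0.2,"wx":0,"wy":0,"wz":0},
  {"x":0,"y":0,"z":-0.4,"wx":0,"wy":0,"wz":0},
  {"x":0,"y":0,"z":-0.6,"wx":0,"wy":0,"wz":0},
  {"x":0,"y":0,"z":-0.8,"wx":0,"wy":0,"wz":0},
  {"x":0,"y":0,"z":-1,"wx":0,"wy":0,"wz":0},
  {"x":0,"y":0,"z":-1,"wx":0,"wy":0,"wz":0},
], hand=0.6)

```text
t: 38.98
eef_pos: [0.6292, 0.2588, 0.265]
tool_rot: [0.002, 0.704, 0.71, 0.011]
contact_force: [1.0, 1.7, 1.7]
gripper_width: 0.802
```

Call:
jog_arm([
  {"x":-0.1,"y":-0.15,"z":-0.1,"wx":0,"wy":0,"wz":0},
  {"x":-0.2,"y":-0.3,"z":-0.2,"wx":0,"wy":0,"wz":0},
  {"x":-0.35,"y":-0.3,"z":-0.2,"wx":0,"wy":0,"wz":0},
  {"x":-0.5,"y":-0.3,"z":-0.2,"wx":0,"wy":0,"wz":0},
  {"x":-0.65,"y":-0.3,"z":-0.2,"wx":0,"wy":0,"wz":0},
  {"x":-0.8,"y":-0.3,"z":-0.2,"wx":0,"wy":0,"wz":0},
  {"x":-0.9,"y":-0.3,"z":-0.2,"wx":0,"wy":0,"wz":0},
  {"x":-0.9,"y":-0.3,"z":-0.2,"wx":0,"wy":0,"wz":0},
  {"x":-0.9,"y":-0.3,"z":-0.2,"wx":0,"wy":0,"wz":0},
])

```text
t: 39.73
eef_pos: [0.5703, 0.0763, 0.3023]
tool_rot: [0.002, 0.705, 0.709, 0.011]
contact_force: [0.1, 0.4, 0.1]
gripper_width: 0.798
```

```bash
python3 - <<'E'
from h import *
look('w8.png')
a=cams.read_camera('scene')[90:290,150:440];b=cams.read_camera('side')[100:320,80:380]
save(np.hstack([cv2.resize(a,(400,276),interpolation=cv2.INTER_CUBIC),cv2.resize(b,(376,276),interpolation=cv2.INTER_CUBIC)]),'final.png')
E
```

```text
t 39.7333 tcp [0.5703 0.0763 0.3023] rot [0.002 0.705 0.709 0.011] w 0.798
```

View pics/final.png

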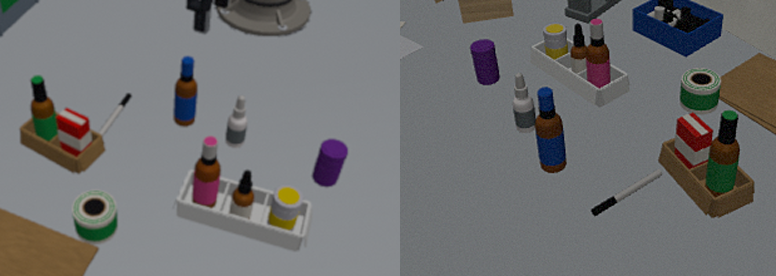

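All five things stand in their own cells, in both views. Blue (185,92), the white dropper (236,120), the purple tin (330,162) and the roll (95,215) are upright and unmoved, and the arm is clear.

```bash
python3 -c "
from station import bot
print(bot.hand_in())"
```

```text
the job is handed in; nothing more can be done
None
```

Both gift sets are made up and the job is handed in, at about 40 s on the robot's clock. The kraft carton holds the green spray and the soap. The white carton holds the pink spray, the amber dropper and the tin. Each one stands upright in a cell of its own and was set down with about 5–6 N of contact.

**Last check:** the final views from both fixed cameras, with the arm clear, showed all five upright in their cells. The blue spray, white dropper, label roll and purple look-alike were standing where they were.

**What went wrong or disagreed:**
- The first grip on the amber dropper closed on its bulb (13.5 mm wide instead of about 22 mm). I reopened, went 10 mm lower and gripped it again at 19.5 mm, still a little under the collar's size, and it held.
- The finder's positions differed from the placed ones by up to about 10 mm in x and 15 mm in y. I relied on the arm's own position and the final pictures instead.

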